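# Start a leak test on a repaired watch

### The arm

A 7-joint arm with a two-finger parallel gripper is mounted at the origin on the work surface. World frame = base frame: x ahead of the robot, y to its left, z up, the work surface at z = 0. Lengths are in mm, angles in degrees, forces in N, time in s.
With the tool pointing down it reaches from about 425 to 875 mm from the base axis. Payload 4.7 kg.
Tool frame: the origin (TCP) lies on the centre line of the jaws, within the pads' length; the fingertips stand 11 mm ahead of it and the grasp point (between the pads) lies 8 mm behind it (arm.tcp_to_tips is the distance from the TCP to the fingertips, in mm); x points along the fingers, y is the direction in which the jaws open and shut, and the axes are right-handed (so a half turn about x gives the same grasp; the last joint's range is limited). The gripper opens to 85 mm and grips with 20 to 120 N. Pads are 22 mm wide; open, the fingers measure 114 mm over their backs; the gripper's body (76 mm by 85 mm) begins 54 mm behind the grasp point. The pads swing forward as they close: fully open they stand 13 mm farther back than shut.
Start: joints at [-63.192, 18.392, -4.016, 83.108, 1.295, 78.541, -3.26], TCP at [284.977, 584.219, 242.349] pointing down, gripper open.
Joint ranges: [-163.93, 163.93], [-17.29, 119.83], [-79.2, 71.16], [3.27, 140.29], [-89.18, 269.18], [5.43, 117.66], [-154.24, 154.24]. Speed limits (degrees/s): [147.25, 147.25, 180, 180, 180, 180, 180].

### API

Orientations are given as a 3x3 rotation matrix whose columns are the frame's x, y, z axes.
In Python, from station import get_state, vision, workorder, arm gives the robot as it stands.
- The arm moves only by the tool play_rows, never from a script. Its argument "series" is a list of rows, each an object with "linear": the shift along the tool's x, y, z in mm, a list of three; "turn": the turn, a rotation vector about the tool's x, y, z in rad, a list of three. A call has 1 to 5 rows; each row is the pose to reach, as a shift and turn from the pose commanded when the call began, along the tool's axes at that moment; what a row does not reach only later rows make up. A row lasts 1/10 s, in which the tool goes at most 50 mm and 8.59 degrees, less where a joint would pass 70% of its speed; a pose out of reach is approached as far as the arm can. A call with a gripper value outside its range is refused whole. "claw" is the closure, from -1 (fully open) to 1 (shut), set as the call begins (left out, the last holds). The fingers move at their own pace and stop on an object; "force" is the grip in N (left out, the last holds). Time passes only in rows, so rows that repeat a pose let the fingers close. It gives the time, the measured TCP pose, the force and the opening at its end, in the units of the state.
- get_state(): the state, without advancing time (a new reading comes with each control period).
- vision.camera(name): name is "scene" or "top" or "wrist"; returns a dict with "pixels" (480x640x3 uint8, red, green, blue), "z_map" (480x640 float32, mm along the optical axis (not along the pixel's ray), 0 where there is no reading), "fx", "fy", "cx", "cy" (pixels), "dist" ([k1, k2, p1, p2, k3] as OpenCV has them; the pictures are not rectified), "xyz" and "attitude" of the camera in the world. Camera axes: x right, y down, z forward; pixel columns grow to the right and rows downward; lengths in mm; the calibration is good to about 2 mm. A picture is of the moment at which its call begins.
- workorder.job_done(): hands the job in, once; it reports no verdict.
The state is a dict: "time_s": time; "qpos": joint angles; "dq": joint speeds; "joint_efforts": joint torques, N m; "position": TCP position; "orientation": TCP orientation; "force": force on the tool from outside, world axes, zero at the start; "moment": the same for the moment, N m; "finger_gap": finger opening in mm.
Only numpy, scipy, OpenCV 4.12 (cv2) and the standard library are available. Lean on these libraries where they do the work, as an engineer would, in place of code of your own. Each camera call takes 0.05 s, during which the arm holds its last target.

### The job

Take the round watch, on its wrist block, and set it down gently, dial up, in the nest of the open test chamber, then close the hood gently so that the two chamber halves meet all round. When it is shut, swing the locking lever over the hood's tongue until it is fully home, and only then press the start button right down and let it come back. Leave the rectangular watch, the tin and the loupe where they are.

Things in the scene. Friction and masses are not known exactly. Their poses are not given: they have to be found in the camera images.
- tester: The leak tester, fixed: white housing 270 (x) by 250 mm (y), deck 55 mm high. Origin: on the bench under it; x to its rear (hinge side), -x to its front, facing the robot, z up. On the deck a round lower chamber half, 132 mm outside, 104 inside, rim 102 mm above the bench and 12 above its floor, centred at x +10 mm; lever post front left, button front right, gauge rear right (107 mm high).
- nest (a point): Centre of the nest: the chamber floor, 90 mm above the bench, between four low white ribs 5 mm tall that leave a clear space 76 mm along the tester's x and 56 mm along its y. Its axes are those of the tester.
- watch: The watch to test: round steel case, 42 mm, its bracelet closed round a hard black wrist block; one loose piece, 0.2 to 0.3 kg. Origin: centre of the flat underside; x along the bracelet, y across, z up through the dial. 70 mm long in x, 50 mm wide in y with plain parallel block sides 40 mm tall to grasp, 54 mm tall. Goes in the nest with its length along the tester's x, either end first.
- dress_watch: A second watch that stays where it is: same wrist block and bracelet, but a small rectangular case 34 by 26 mm, 48 mm tall in all. Origin and axes as for the round watch. The two may stand on either side of the tester.
- hood (a joint): Angle of the hood (rad): 0 shut, rims touching; grows as it opens, to 1.85; starts at 1.58 to 1.72. The hinge is stiff: the hood stays where it is left and must be moved all the way (about 2 N at the tongue). The hood is the upper chamber half: a clear bell 116 mm in diameter on a flange 132 mm in diameter, 10 mm thick; shut, its top is 188 mm above the bench; open, it stands 300 mm high.
- hood_hinge (a point): Point on the hood's hinge axis, at the rear middle of the chamber, 104 mm above the bench. The axis runs along the tester's y.
- hood_grip (a point): Middle of the rubber grip of the hood's tongue, a flat tab 22 mm wide (along the tester's y), 12 mm thick, sticking out 44 mm from the flange opposite the hinge; this point is 13 mm from its free end and 181 mm from the hinge axis. Open, the tab points up; shut, it points to the front with this point 108 mm above the bench (4 mm above the hinge axis).
- lock (a joint): Angle of the locking lever (rad) about its upright axis: 0 fully home, lying over the tongue against its stop, pointing along the tester's -y; grows as it swings clockwise (seen from above) out to the front (-x at 1.57), to 2.5; starts at 2.05 to 2.35, clear of the tongue. Stays where it is left; about 2 N at the knob. Swung in too early it bars the hood.
- lock_pivot (a point): The lever's vertical turning axis, on the steel post at the tester's front left, at the underside of the lever arm, 115.5 mm above the bench.
- lock_knob (a point): The lever's upright round black knob, 18 mm diameter, 40 mm tall above the flat arm, whose top is 125.5 mm above the bench; this point is on the knob's axis 80 mm from the turning axis, 12 mm below the knob's top, 153.5 mm above the bench.
- start (a joint): Travel of the start button (m): 0 is up, 0.006 is right down. A spring returns it; right down takes about 6 N.
- start_top (a point): Middle of the top of the grey mushroom start button, 40 mm diameter, 87 mm above the bench when up; it is pressed straight down.
- loupe: White eye loupe, 38 mm diameter, 36 mm tall, standing right of the tester; leave alone. Origin: centre of its underside.
- tin: Flat round metal tin, 70 mm diameter, 22 mm tall, left of the tester; leave alone. Origin: centre of its underside.
Not all that is in view belongs to the job. Leave any purple look-alike of the watch alone.

How it is judged (in metres and radians):
On the way, in this order (a step that is already met when the one before it is completed fails the run):
1. the round watch stands dial up in the nest, let go, with the hood still open (horizontal distance between watch and nest below 0.006 m and z of watch in the frame of nest between -0.0025 and 0.0025 m and angle between the x axis of watch and the x axis of tester, either way round below 0.15 rad and angle between watch's own z axis and vertical below 0.08 rad and contact force between the fingers and watch below 0.1 N and value of joint hood above 0.6 rad), for 0.2 s.
2. the hood is shut, its rim on the lower rim, with the watch in its nest (horizontal distance between watch and nest below 0.006 m and z of watch in the frame of nest between -0.0025 and 0.0025 m and angle between the x axis of watch and the x axis of tester, either way round below 0.15 rad and angle between watch's own z axis and vertical below 0.08 rad and value of joint hood below 0.018 rad), for 0.2 s.
3. the locking lever is fully home over the tongue of the shut hood (value of joint lock below 0.08 rad and value of joint hood below 0.018 rad), for 0.2 s.
4. the start button is pressed right down (all of step 3 and value of joint start above 0.0048 m), for 0.05 s.
At the end, for the whole second after the job is handed in: Round watch at rest in the nest, dial up: underside within 6 mm of the centre and 2.5 mm of the floor, length within 0.15 rad of the tester's x, upright within 0.08 rad; hood below 0.018 rad, lever below 0.08 rad, button up (below 1.5 mm), rectangular watch within 15 mm of its place (all of step 3 and horizontal distance between watch and nest below 0.006 m and z of watch in the frame of nest between -0.0025 and 0.0025 m and angle between the x axis of watch and the x axis of tester, either way round below 0.15 rad and angle between watch's own z axis and vertical below 0.08 rad and value of joint start below 0.0015 m and linear speed of watch below 0.02 m/s and distance of dress_watch from where it was at the start of the episode below 0.015 m); the robot touches nothing.
It fails at once if the start button is pressed before the lever is home (value of joint start above 0.003 m and value of joint lock above 0.12 rad).
It fails at once if the hood is slammed (faster than 2.5 rad/s) (velocity of joint hood below -2.5 rad/s).
It fails at once if the round watch is dropped or thrown (faster than 0.4 m/s when out of the gripper) (contact force between the fingers and watch below 0.05 N and linear speed of watch above 0.4 m/s).
It fails at once if the rectangular watch is moved by 15 mm (distance of dress_watch from where it was at the start of the episode above 0.015 m).
It fails at once if the tin or the loupe is moved by 30 mm (distance of any of tin, loupe from where it was at the start of the episode above 0.03 m).
It also fails if it takes over 72 s, if anything falls off the work surface, if the arm or the gripper's body presses on something with over 40 N, if the wrist force passes 120 N, or if a joint passes its speed limit or range.

## Working session

There is one attempt and no reset: what is moved stays moved. The work goes in short steps, Python scripts to look and compute and a tool call to move; the robot and the scene stay as the last step left them, time stands still between calls to the robot, and variables do not carry over. Pictures are saved under pics/ and viewed, and the job is handed in when it is done.

Besides the shell and the picture viewer there is one more tool, called after "Request:" as name(argument=value, ...) on one line, values as JSON. play_rows: Moves the arm, as the interface text tells. Its arguments: {"type":"object","properties":{"series":{"type":"array","items":{"type":"object","properties":{"linear":{"type":"array","items":{"type":"number"}},"turn":{"type":"array","items":{"type":"number"}}}}},"claw":{"type":"number"},"force":{"type":"number"}},"required":["series"]}

```bash
ls; mkdir -p pics; cat > h.py <<'E'
import numpy as np, cv2
from station import get_state, vision, workorder, arm
def snap(name,fn):
    c=vision.camera(name)
    cv2.imwrite('pics/'+fn+'.png',cv2.cvtColor(c['pixels'],cv2.COLOR_RGB2BGR))
    np.savez(''+fn+'.npz',**{k:np.array(v) for k,v in c.items()})
    return c
def load(fn):
    d=np.load(''+fn+'.npz'); return {k:d[k] for k in d}
def cloud(c):
    K=np.array([[c['fx'],0,c['cx']],[0,c['fy'],c['cy']],[0,0,1]],float)
    v,u=np.mgrid[0:480,0:640]
    p=cv2.undistortPoints(np.stack([u.ravel(),v.ravel()],1).astype(np.float64)[:,None],K,np.array(c['dist'],float))[:,0]
    z=np.asarray(c['z_map'],float).ravel()
    P=np.stack([p[:,0]*z,p[:,1]*z,z],1)
    W=P@np.array(c['attitude']).T+np.array(c['xyz'])
    W[z==0]=np.nan
    return W.reshape(480,640,3)
E
python3 - <<'E'
from h import *
s=get_state(); print(s); print(arm.tcp_to_tips,dir(arm))
for n in('scene','top','wrist'):
    c=snap(n,n+'0'); print(n,c['xyz'],np.round(c['attitude'],3).tolist(),c['fx'],c['dist'])
E
```

```text
pics
{'time_s': 0.0, 'qpos': array([-63.19396128,  18.43796407,  -4.01686371,  83.17515198,
         1.29501309,  78.53974687,  -3.26000603]), 'dq': array([-0.067249  ,  0.07652893,  0.01509081, -0.12342168,  0.0593125 ,
        0.01441404, -0.00025837]), 'joint_efforts': array([-2.59194967e-04, -4.93583143e+01, -3.82365715e-01, -3.14343810e+01,
        1.31001158e-02,  1.14465968e-02, -1.24344430e-05]), 'position': array([284.72890339, 583.74931459, 241.23387762]), 'orientation': array([[-7.39686286e-04,  4.38292374e-01,  8.98832158e-01],
       [-1.72893131e-03,  8.98830500e-01, -4.38292988e-01],
       [-9.99998232e-01, -1.87821837e-03,  9.29248121e-05]]), 'force': array([-0.00749434, -0.57832958,  0.08970909]), 'moment': array([ 0.00276932, -0.00274527, -0.03373941]), 'finger_gap': 85.19155971999017}
11.0 ['MotionError', '__class__', '__delattr__', '__dict__', '__dir__', '__doc__', '__eq__', '__format__', '__ge__', '__getattribute__', '__getstate__', '__gt__', '__hash__', '__init__', '__init_subclass__', '__le__', '__lt__', '__module__', '__ne__', '__new__', '__reduce__', '__reduce_ex__', '__repr__', '__setattr__', '__sizeof__', '__str__', '__subclasshook__', '__weakref__', 'tcp_to_tips']
scene [1245.11087271 -391.64480614  816.43880466] [[0.496, 0.58, -0.646], [0.868, -0.343, 0.359], [-0.013, -0.739, -0.673]] 498.8531609858963 [0.01625932 0.         0.         0.         0.        ]
top [ 417.54353412   -4.78164325 1119.1392456 ] [[-0.024, -0.992, 0.126], [-1.0, 0.026, 0.015], [-0.018, -0.126, -0.992]] 524.7311206806488 [-0.09610017  0.          0.          0.          0.        ]
wrist [225.54637386 614.01618115 372.71760741] [[0.438, 0.868, 0.234], [0.899, -0.422, -0.116], [-0.002, 0.261, -0.965]] 358.5096984983444 [0.01850538 0.         0.         0.         0.        ]
```

View pics/scene0.png

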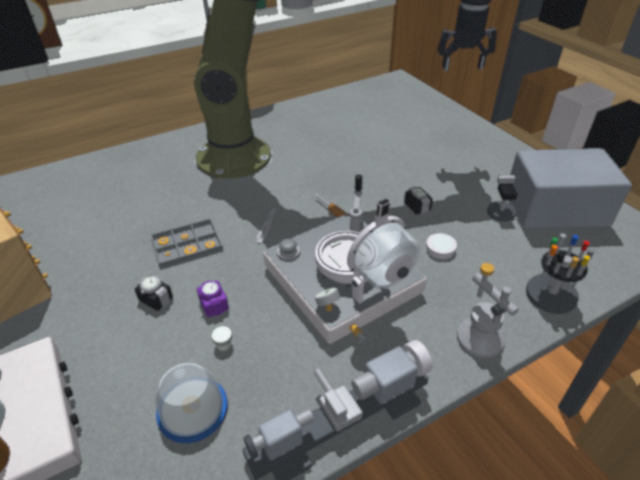

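View pics/top0.png

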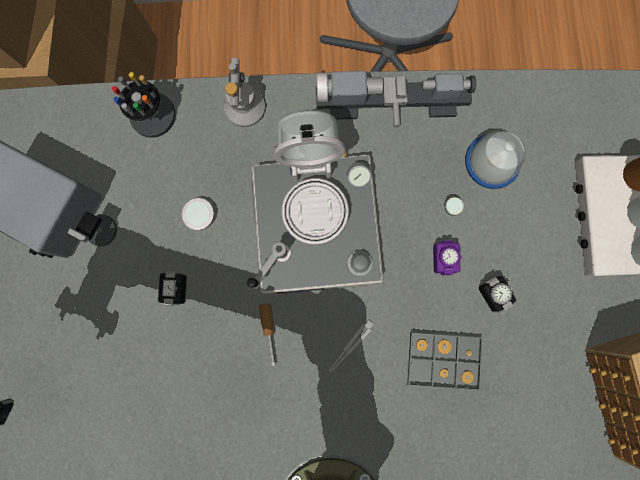

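View pics/wrist0.png

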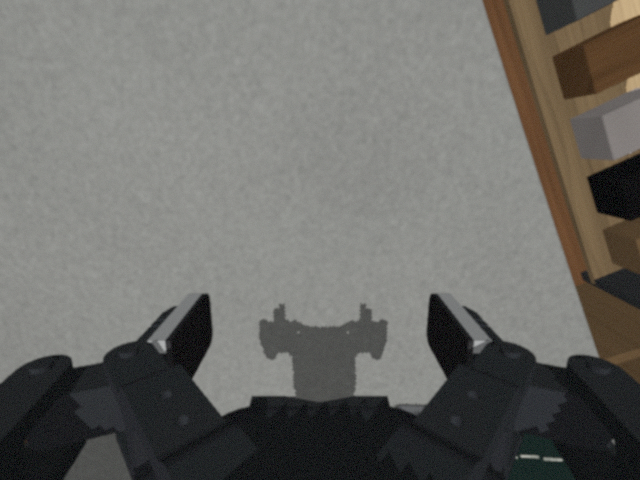

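The top view shows the round watch at about (497,293), the purple look-alike at (448,257), the rectangular watch at (172,289) and the tester around (318,222). The lever post is at (281,252), the knob at (251,283), the button at (360,262) and the open hood at (310,140). Next I'll measure these points.

```bash
python3 - <<'E'
from h import *
c=load('top0'); W=cloud(c)
for n,(u,v) in dict(watch=(497,293),purple=(448,257),dress=(172,289),nest=(316,210),button=(360,261),post=(281,252),knob=(252,283),gauge=(359,175),loupe=(454,205),tin=(198,213),bench=(400,300),deck=(270,200),hoodtop=(310,115)).items(): print(n,np.round(W[v,u],1))
# tester housing deck points
D=W[130:300,235:400].reshape(-1,3); m=abs(D[:,2]-55)<4
r=cv2.minAreaRect(D[m][:,:2].astype(np.float32)); print('deck',r,m.sum(),np.median(D[m][:,2]))
# chamber rim
R=W[170:255,270:360].reshape(-1,3); m=abs(R[:,2]-102)<3; P=R[m][:,:2]
A=np.c_[2*P,np.ones(len(P))]; s=np.linalg.lstsq(A,(P**2).sum(1),rcond=None)[0]; print('rim centre mean',s[:2],len(P),np.median(R[m][:,2]), np.percentile(np.hypot(*(P-s[:2]).T),[2,50,98]))
# button
def blob(u0,u1,v0,v1,zl,zh,n):
    B=W[v0:v1,u0:u1].reshape(-1,3); m=(B[:,2]>zl)&(B[:,2]<zh); Q=B[m]
    (cx,cy),rad=cv2.minEnclosingCircle(Q[:,:2].astype(np.float32))
    print(n,len(Q),np.round(Q.mean(0),1),'enc',round(cx,1),round(cy,1),round(rad,1),'rect',cv2.minAreaRect(Q[:,:2].astype(np.float32)))
blob(340,385,240,285,80,95,'button')
blob(235,270,265,300,155,175,'knobtop')
blob(255,300,230,280,118,135,'arm')
blob(470,530,265,325,30,60,'watch hi')
blob(470,530,265,325,49,60,'watch dial')
blob(470,530,265,325,15,60,'watch all')
blob(150,195,265,310,15,60,'dress')
blob(440,470,190,220,25,45,'loupe')
blob(180,220,190,235,12,30,'tin')
img=c['pixels'][255:335,455:540]; cv2.imwrite('pics/watch0.png',cv2.cvtColor(cv2.resize(img,None,fx=7,fy=7,interpolation=cv2.INTER_CUBIC),cv2.COLOR_RGB2BGR))
img=c['pixels'][90:310,225:410]; cv2.imwrite('pics/tester0.png',cv2.cvtColor(cv2.resize(img,None,fx=2.7,fy=2.7,interpolation=cv2.INTER_CUBIC),cv2.COLOR_RGB2BGR))
E
```

```text
watch [ 441.4 -347.9   54.8]
purple [ 517.5 -250.6   56.9]
dress [466.6 317.   48.1]
nest [614.6  15.2  94.1]
button [511.4 -69.1  86.4]
post [528.7  83.1 127.9]
knob [468.9 133.4 167. ]
gauge [683.1 -72.5  96.1]
loupe [ 628.1 -273.4   40. ]
tin [629.4 270.   21.2]
bench [ 433.9 -156.6    1. ]
deck [645.4 110.6  57. ]
hoodtop [755.5  18.9 242.5]
deck ((595.9609985351562, 17.74871063232422), (269.9058532714844, 249.594482421875), 3.791639566421509) 8055 56.6826565999047
rim centre mean [616.71215057  11.47186597] 1116 102.82723144936335 [ 45.50004221  60.08431807 102.53941337]
button 284 [508.2 -68.8  85.4] enc 508.7 -68.8 19.1 rect ((508.4419250488281, -69.10924530029297), (36.340518951416016, 36.506893157958984), 61.15758514404297)
knobtop 81 [471.6 133.8 165.6] enc 471.9 134.7 8.9 rect ((471.59765625, 134.11032104492188), (16.292802810668945, 16.97150230407715), 53.73958969116211)
arm 392 [514.8 100.8 127.2] enc 511.3 103.4 41.8 rect ((513.3977661132812, 105.7020263671875), (26.7022647857666, 83.5465087890625), 47.84968185424805)
watch hi 799 [ 440.  -354.4   46.4] enc 439.9 -357.2
[... 211 characters left out ...]
5761719), (43.51803970336914, 44.65201950073242), 80.6939926147461)
watch all 868 [ 440.1 -352.9   44.5] enc 440.4 -357.5 37.2 rect ((440.12347412109375, -357.623291015625), (71.33647155761719, 51.471435546875), 26.92793846130371)
dress 833 [469.1 320.3  42.2] enc 469.8 323.9 37.3 rect ((470.2106018066406, 323.9158935546875), (52.003753662109375, 68.68782043457031), 88.63765716552734)
loupe 267 [ 626.  -273.3   36.5] enc 626.8 -274.8 19.4 rect ((626.8681640625, -273.93560791015625), (36.60695266723633, 36.921791076660156), 64.08614349365234)
tin 833 [627.2 270.4  23.6] enc 628.3 272.3 36.0 rect ((628.4866333007812, 271.04718017578125), (70.3111572265625, 68.24819946289062), 4.34997034072876)
```

View pics/watch0.png

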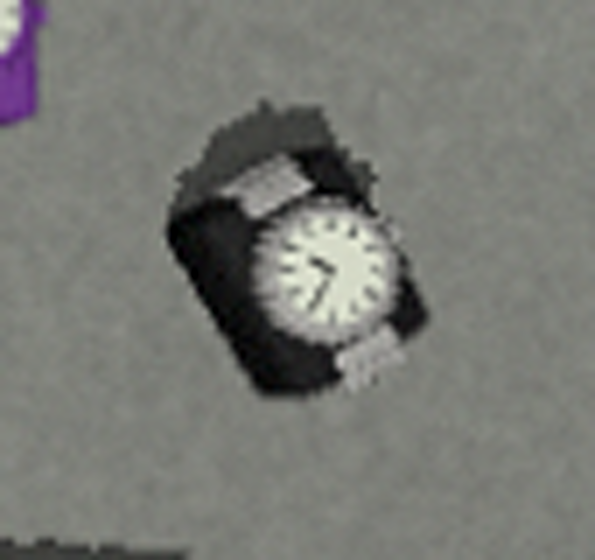

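View pics/tester0.png

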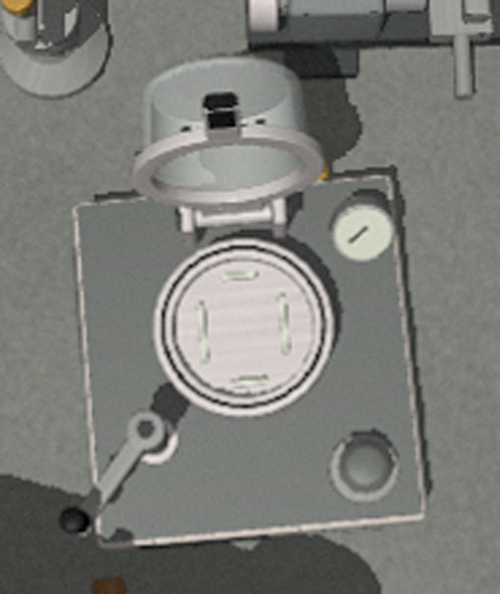

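```bash
cat >> h.py <<'E'
from scipy.spatial.transform import Rotation as Rn
def rot(yaw):  # tool down, tool z along yaw
    a=np.radians(yaw); z=np.array([np.cos(a),np.sin(a),0]); x=np.array([0,0,-1.]); return np.stack([x,np.cross(z,x),z],1)
def to(p,yaw=None,R=None):
    s=get_state(); R0=s['orientation']; T=rot(yaw) if R is None else R
    d=R0.T@(np.array(p,float)-s['position']); w=Rn.from_matrix(R0.T@T).as_rotvec()
    print('t',round(s['time_s'],2),'pos',np.round(s['position'],1),'F',np.round(s['force'],1),'gap',round(s['finger_gap'],1))
    print('SHIFT',np.round(d,1),'|',round(np.linalg.norm(d)),'TURN',np.round(w,4),'deg',round(np.degrees(np.linalg.norm(w)),1))
E
python3 - <<'E'
from h import *
c=load('top0'); W=cloud(c).reshape(-1,3)
Z=W[:,2]; 
from scipy.optimize import least_squares
c0=np.array([605.9,18.4])
r=np.hypot(W[:,0]-c0[0],W[:,1]-c0[1])
for lo in (98,100):
    P=W[(abs(Z-102.5)<104.5-lo)&(r>45)&(r<75)][:,:2]
    f=least_squares(lambda p:np.hypot(P[:,0]-p[0],P[:,1]-p[1])-p[2],[*c0,60],loss='soft_l1',f_scale=1.5)
    print(f.x,len(P), cv2.minEnclosingCircle(P.astype(np.float32)))
F=W[(Z>86)&(Z<92.5)&(r<52)][:,:2]; print('floor',cv2.minEnclosingCircle(F.astype(np.float32)))
H=W[(abs(W[:,1]-25)<90)&(W[:,0]>650)&(W[:,0]<790)&(Z>200)]
print(len(H)); k=H[np.argsort(-H[:,2])[:60]]; print(np.round(k.mean(0),1),k[:,2].max())
s=cloud(load('scene0')); 
for (u,v) in [(382,207),(358,180),(357,218)]: print(np.round(s[v,u],1))
to([440.1,-357.6,200],26.7)
E
```

```text
[610.21791642  16.82008183  58.88371508] 1372 ((611.167236328125, 17.039134979248047), 66.16295623779297)
[610.43384187  16.87774268  58.99367802] 1297 ((611.167236328125, 17.039134979248047), 66.16295623779297)
floor ((609.305908203125, 17.57186508178711), 51.40513229370117)
2092
[712.5  23.2 299.5] 301.90767276758163
[718.6  15.3 292.1]
[476.2 128.4 158.4]
[547.1  82.  117.3]
t 0.15 pos [284.8 583.8 241.5] F [-0.4 -0.2  0.3] gap 85.3
SHIFT [  42.6 -778.   552.3] | 955 TURN [-9.198e-01 -6.000e-04  1.300e-03] deg 52.7
```

```bash
cat >> h.py <<'E'
def path(pts,yaw,n=5,step=48):
    """rows (tool frame) along polyline from the present pose, first n of them"""
    s=get_state(); R0=s['orientation']; P=[s['position']]+[np.array(p,float) for p in pts]
    seg=[np.linalg.norm(b-a) for a,b in zip(P,P[1:])]; L=np.cumsum([0]+seg); N=int(np.ceil(max(L[-1]/step, np.degrees(np.linalg.norm(Rn.from_matrix(R0.T@rot(yaw)).as_rotvec()))/8.4)))
    w=Rn.from_matrix(R0.T@rot(yaw)).as_rotvec()
    print('N',N,'t',round(s['time_s'],2),np.round(s['position'],1))
    for k in range(1,min(n,N)+1):
        l=L[-1]*k/N; p=np.array([np.interp(l,L,[q[i] for q in P]) for i in range(3)])
        print(np.round(R0.T@(p-s['position'])).tolist(),np.round(w*k/N,3).tolist())
E
python3 - <<'E'
from h import *
path([(450,430,245),(560,200,245),(560,0,245),(520,-200,230),(440,-357,200)],26.7,30)
E
```

```text
N 23 t 0.15 [284.8 583.8 241.5]
[-1.0, -13.0, 44.0] [-0.04, -0.0, 0.0]
[-1.0, -27.0, 88.0] [-0.08, -0.0, 0.0]
[-2.0, -40.0, 133.0] [-0.12, -0.0, 0.0]
[-3.0, -54.0, 177.0] [-0.16, -0.0, 0.0]
[-3.0, -69.0, 220.0] [-0.2, -0.0, 0.0]
[-3.0, -98.0, 256.0] [-0.24, -0.0, 0.0]
[-3.0, -127.0, 293.0] [-0.28, -0.0, 0.0]
[-3.0, -156.0, 329.0] [-0.32, -0.0, 0.0]
[-3.0, -184.0, 365.0] [-0.36, -0.0, 0.001]
[-3.0, -213.0, 401.0] [-0.4, -0.0, 0.001]
[-3.0, -250.0, 428.0] [-0.44, -0.0, 0.001]
[-3.0, -291.0, 448.0] [-0.48, -0.0, 0.001]
[-3.0, -333.0, 468.0] [-0.52, -0.0, 0.001]
[-3.0, -374.0, 489.0] [-0.56, -0.0, 0.001]
[-2.0, -417.0, 507.0] [-0.6, -0.0, 0.001]
[2.0, -461.0, 518.0] [-0.64, -0.0, 0.001]
[5.0, -506.0, 530.0] [-0.68, -0.0, 0.001]
[8.0, -551.0, 542.0] [-0.72, -0.0, 0.001]
[12.0, -595.0, 553.0] [-0.76, -0.0, 0.001]
[19.0, -641.0, 554.0] [-0.8, -0.001, 0.001]
[27.0, -686.0, 554.0] [-0.84, -0.001, 0.001]
[35.0, -732.0, 553.0] [-0.88, -0.001, 0.001]
[43.0, -778.0, 552.0] [-0.92, -0.001, 0.001]
```

Request:
play_rows(series=[{"linear":[0,-13,44],"turn":[0,0,0]},{"linear":[0,-27,88],"turn":[0,0,0]},{"linear":[0,-40,133],"turn":[0,0,0]},{"linear":[0,-54,177],"turn":[0,0,0]},{"linear":[0,-69,220],"turn":[0,0,0]}], claw=-1, force=40)

```text
time_s: 0.65
position: [453.7, 424.1, 242.0]
orientation: [[-0.0, 0.438, 0.899], [-0.0, 0.899, -0.438], [-1.0, -0.0, 0.0]]
force: [0.5, 0.1, 0.5]
finger_gap: 85.3
```

Request:
play_rows(series=[{"linear":[0,-29,36],"turn":[0,0,0]},{"linear":[0,-58,73],"turn":[0,0,0]},{"linear":[0,-87,109],"turn":[0,0,0]},{"linear":[0,-115,145],"turn":[0,0,0]},{"linear":[0,-144,181],"turn":[0,0,0]}])

```text
time_s: 1.15
position: [552.4, 215.3, 242.1]
orientation: [[-0.0, 0.438, 0.899], [0.0, 0.899, -0.438], [-1.0, 0.0, -0.0]]
force: [1.3, 0.3, 0.8]
finger_gap: 85.3
```

Request:
play_rows(series=[{"linear":[0,-37,27],"turn":[0,0,0]},{"linear":[0,-78,47],"turn":[0,0,0]},{"linear":[0,-120,67],"turn":[0,0,0]},{"linear":[0,-161,88],"turn":[0,0,0]},{"linear":[0,-204,106],"turn":[0,0,0]}])

```text
time_s: 1.65
position: [557.6, -14.6, 242.1]
orientation: [[0.0, 0.438, 0.899], [0.0, 0.899, -0.438], [-1.0, 0.0, 0.0]]
force: [1.5, -0.6, -0.7]
finger_gap: 85.2
```

```bash
python3 - <<'E'
from h import *
s=get_state(); print(s['qpos'],s['time_s'],s['position'])
path([(520,-200,240),(400,-330,220)],26.7,30)
E
```

```text
[-19.34050012   7.08509722  19.81807841  97.22486628  -2.47642587
  76.11377564  64.94364789] 1.65 [557.61003768 -14.5979236  242.14061632]
N 8 t 1.65 [557.6 -14.6 242.1]
[1.0, -44.0, 12.0] [-0.115, 0.0, -0.0]
[1.0, -89.0, 23.0] [-0.23, 0.0, -0.0]
[2.0, -133.0, 35.0] [-0.345, 0.0, -0.0]
[2.0, -178.0, 46.0] [-0.46, 0.0, -0.0]
[7.0, -222.0, 36.0] [-0.575, 0.0, -0.0]
[12.0, -265.0, 23.0] [-0.69, 0.0, -0.0]
[17.0, -309.0, 10.0] [-0.805, 0.0, -0.0]
[22.0, -353.0, -3.0] [-0.92, 0.0, -0.0]
```

Request:
play_rows(series=[{"linear":[0,-30,5],"turn":[0.14,0,0]},{"linear":[0,-60,9],"turn":[0.28,0,0]},{"linear":[0,-89,13],"turn":[0.42,0,0]},{"linear":[0,-120,15],"turn":[0.56,0,0]},{"linear":[0,-150,15],"turn":[0.7,0,0]}])

```text
time_s: 2.15
position: [504.9, -155.5, 242.1]
orientation: [[-0.0, 0.917, 0.4], [0.0, 0.4, -0.917], [-1.0, -0.0, -0.0]]
force: [0.1, -1.0, 1.0]
finger_gap: 85.0
```

```bash
python3 - <<'E'
from h import *
s=get_state(); print(s['qpos'],s['time_s'],s['position'])
path([(485,-330,230)],-153.3,30)
E
```

```text
[-12.78925221   3.24543657  28.25549654 101.33967978  -1.5798213
  75.8228648   39.36433039] 2.15 [ 504.85839594 -155.47729126  242.092147  ]
N 11 t 2.15 [ 504.9 -155.5  242.1]
[1.0, -8.0, 14.0] [0.138, 0.0, 0.0]
[2.0, -16.0, 28.0] [0.276, 0.0, 0.0]
[3.0, -24.0, 41.0] [0.413, 0.0, 0.0]
[4.0, -32.0, 55.0] [0.551, 0.0, 0.0]
[5.0, -40.0, 69.0] [0.689, 0.0, 0.0]
[7.0, -48.0, 83.0] [0.827, 0.0, 0.0]
[8.0, -56.0, 97.0] [0.965, 0.0, 0.0]
[9.0, -64.0, 111.0] [1.102, 0.0, 0.0]
[10.0, -72.0, 124.0] [1.24, 0.0, 0.0]
[11.0, -80.0, 138.0] [1.378, 0.0, 0.0]
[12.0, -88.0, 152.0] [1.516, 0.0, 0.0]
```

Request:
play_rows(series=[{"linear":[1,-8,14],"turn":[0.14,0,0]},{"linear":[2,-16,28],"turn":[0.28,0,0]},{"linear":[3,-24,41],"turn":[0.42,0,0]},{"linear":[4,-32,55],"turn":[0.56,0,0]},{"linear":[5,-40,69],"turn":[0.7,0,0]}])

```text
time_s: 2.65
position: [496.6, -234.0, 237.0]
orientation: [[-0.0, 0.959, -0.285], [0.0, -0.285, -0.959], [-1.0, -0.0, -0.0]]
force: [1.2, -0.4, -0.1]
finger_gap: 85.3
```

```bash
python3 - <<'E'
from h import *
s=get_state(); print(s['qpos'],s['time_s'],s['position'])
path([(440,-357.6,180)],-153.3,30,25)
E
```

```text
[-8.93359507  6.4931036  34.07441682 99.20504811 -3.76057309 75.46050154
  9.37717955] 2.65 [ 496.64156146 -234.04473853  237.04799697]
N 6 t 2.65 [ 496.6 -234.   237. ]
[10.0, -3.0, 22.0] [0.136, -0.0, 0.0]
[19.0, -6.0, 45.0] [0.272, -0.0, 0.0]
[29.0, -10.0, 67.0] [0.408, -0.0, 0.0]
[38.0, -13.0, 90.0] [0.544, -0.0, 0.0]
[48.0, -16.0, 112.0] [0.68, -0.0, 0.0]
[57.0, -19.0, 135.0] [0.816, -0.0, 0.0]
```

Request:
play_rows(series=[{"linear":[10,-3,28],"turn":[0.14,0,0]},{"linear":[21,-7,56],"turn":[0.28,0,0]},{"linear":[32,-11,84],"turn":[0.42,0,0]},{"linear":[44,-15,112],"turn":[0.56,0,0]},{"linear":[57,-19,135],"turn":[0.7,0,0]}])

```text
time_s: 3.15
position: [440.0, -359.3, 179.9]
orientation: [[0.0, 0.549, -0.836], [-0.0, -0.836, -0.549], [-1.0, 0.0, 0.0]]
force: [0.1, -0.5, -0.1]
finger_gap: 85.2
```

Request:
play_rows(series=[{"linear":[0,0,0],"turn":[0.116,0,0]},{"linear":[0,0,0],"turn":[0.116,0,0]}])

```text
time_s: 3.35
position: [440.1, -358.3, 179.7]
orientation: [[-0.001, 0.453, -0.892], [0.0, -0.892, -0.453], [-1.0, -0.001, 0.001]]
force: [0.2, -0.1, 0.6]
finger_gap: 85.4
```

```bash
python3 - <<'E'
from h import *
c=snap('wrist','w1'); W=cloud(c)
s=get_state(); print(s['qpos'],s['position'],s['orientation'].round(3).tolist())
P=W.reshape(-1,3); 
def rep(P,lo,hi,n):
    m=(P[:,2]>lo)&(P[:,2]<hi)&(np.hypot(P[:,0]-440,P[:,1]+357)<50); Q=P[m]; print(n,len(Q),np.round(Q.mean(0),1),cv2.minAreaRect(Q[:,:2].astype(np.float32)))
rep(P,49,60,'dial');rep(P,34,60,'block');rep(P,37,43,'blocktop')
E
```

```text
[ -1.8052673   12.93737905  43.73462737 101.1492892   -9.50298067
  69.71963664 -18.31905271] [ 440.98016429 -357.64196586  180.0048413 ] [[-0.0, 0.456, -0.89], [0.0, -0.89, -0.456], [-1.0, -0.001, 0.0]]
dial 2386 [ 441.  -357.6   52.8] ((440.11309814453125, -357.95001220703125), (42.57335662841797, 42.31181335449219), 64.48838806152344)
block 5053 [ 443.3 -356.4   46.3] ((440.50274658203125, -357.76922607421875), (69.26536560058594, 49.899559020996094), 27.502201080322266)
blocktop 1822 [ 444.8 -355.2   39.5] ((440.3645324707031, -357.858154296875), (69.08010864257812, 48.575103759765625), 27.9518985748291)
```

View pics/w1.png

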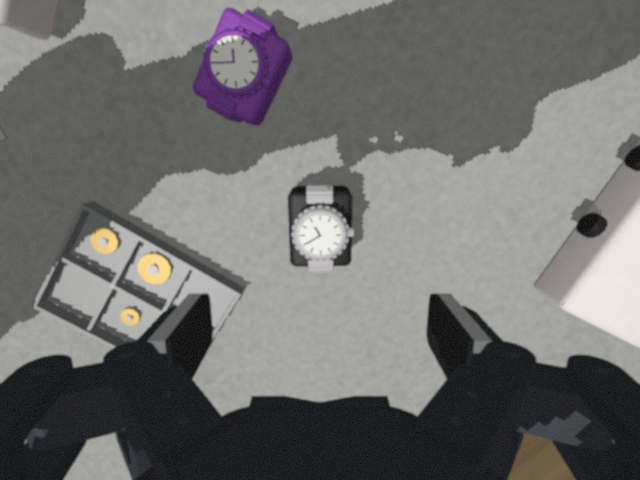

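The wrist view shows the round watch at (320,230), centred between the jaws and clear of the tray and the purple look-alike. It agrees with the top view to about 1 mm, so I'll go down.

Request:
play_rows(series=[{"linear":[45,0,0],"turn":[0.007,0,0]},{"linear":[90,0,0],"turn":[0.007,0,0]},{"linear":[125,0,0],"turn":[0.007,0,0]},{"linear":[148,0,0],"turn":[0.007,0,0]},{"linear":[157,0,0],"turn":[0.007,0,0]}])

```text
time_s: 3.9
position: [440.4, -355.8, 20.9]
orientation: [[-0.003, 0.452, -0.892], [0.003, -0.892, -0.452], [-1.0, -0.004, 0.002]]
force: [0.2, 1.1, -0.6]
finger_gap: 85.2
```

Request:
play_rows(series=[{"linear":[0,0,0],"turn":[0,0,0]},{"linear":[0,0,0],"turn":[0,0,0]},{"linear":[0,0,0],"turn":[0,0,0]},{"linear":[0,0,0],"turn":[0,0,0]},{"linear":[0,0,0],"turn":[0,0,0]}], claw=1, force=40)

```text
time_s: 4.4
position: [442.5, -358.6, 25.2]
orientation: [[0.003, 0.449, -0.894], [-0.001, -0.894, -0.449], [-1.0, 0.003, -0.002]]
force: [0.4, 0.1, 6.9]
finger_gap: 49.5
```

Request:
play_rows(series=[{"linear":[0,0,0],"turn":[0,0,0]},{"linear":[0,0,0],"turn":[0,0,0]},{"linear":[0,0,0],"turn":[0,0,0]}])

```text
time_s: 4.7
position: [442.5, -358.6, 25.2]
orientation: [[0.003, 0.449, -0.894], [-0.001, -0.894, -0.449], [-1.0, 0.003, -0.002]]
force: [-0.3, 0.5, 6.6]
finger_gap: 49.2
```

```bash
python3 - <<'E'
from h import *
s=get_state(); print(s['position'],s['force'],s['finger_gap'])
c=snap('wrist','w2')
E
```

```text
[ 442.46566288 -358.61152599   25.17571092] [-0.32845891  0.51642625  6.64375372] 49.18356405065776
```

View pics/w2.png

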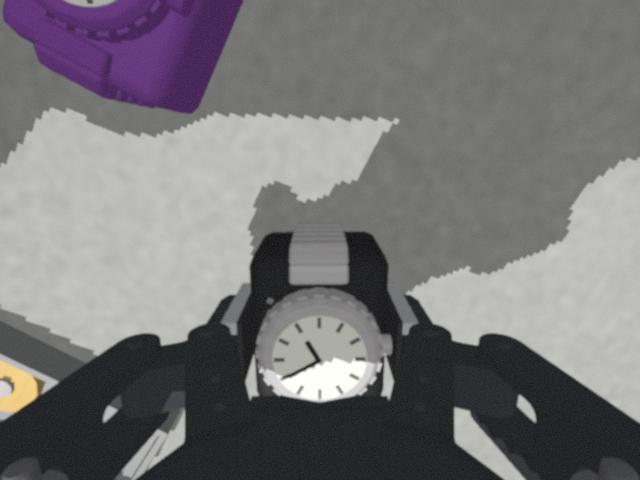

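Request:
play_rows(series=[{"linear":[-8,0,0],"turn":[0,0,0]},{"linear":[-25,0,0],"turn":[0,0,0]},{"linear":[-60,0,0],"turn":[0,0,0]},{"linear":[-105,0,0],"turn":[0,0,0]},{"linear":[-150,0,0],"turn":[0,0,0]}])

```text
time_s: 5.25
position: [440.2, -357.7, 175.4]
orientation: [[-0.001, 0.448, -0.894], [0.0, -0.894, -0.448], [-1.0, -0.001, 0.0]]
force: [0.4, -0.8, -2.0]
finger_gap: 49.1
```

```bash
python3 - <<'E'
from h import *
s=get_state(); print(s['position'],s['force'],s['finger_gap'],s['qpos'])
c=snap('wrist','w3'); W=cloud(c)
L=(W-s['position'])@s['orientation']  # tool coords
np.set_printoptions(suppress=True)
for (u,v) in [(320,250),(320,300),(320,330),(320,360),(270,250),(370,250)]: print(u,v,np.round(L[v,u],1))
P=L.reshape(-1,3); m=(P[:,0]>-40)&(P[:,0]<20)&(abs(P[:,1])<24)&(P[:,2]>-5)&(P[:,2]<50)
Q=P[m]; print(len(Q)); top=Q[Q[:,0]<-24]; print('dial',np.median(top[:,0]),top[:,1:].max(0),top[:,1:].min(0)); print('end z max',np.percentile(Q[:,2],[98,99.5,100]))
path([(500,-200,240),(560,-60,250)],3.8,40)
E
```

```text
[ 440.17108429 -357.73030086  175.43464304] [ 0.3858569  -0.79360173 -2.04240353] 49.085061533931416 [ -2.26782237  13.23056319  44.37120914 101.54600956  -9.84115107
  69.23498579 -18.55527824]
320 250 [-15.8  -0.7 -31.2]
320 300 [-25.4  -0.7 -17.3]
320 330 [-27.8  -0.7  -8. ]
320 360 [-28.7  -0.7   2.3]
270 250 [ -8.6 -18.6 -29. ]
370 250 [ -9.2  17.1 -29.2]
8135
dial -28.10231666854194 [23.9888828  19.47515315] [-22.62605097  -4.99817479]
end z max [25.48599894 26.90862327 28.29793115]
N 19 t 5.3 [ 443.5 -361.1  183.6]
[-6.0, -12.0, -12.0] [-0.144, 0.001, -0.001]
[-11.0, -23.0, -24.0] [-0.289, 0.001, -0.001]
[-17.0, -35.0, -36.0] [-0.433, 0.002, -0.002]
[-22.0, -46.0, -48.0] [-0.578, 0.002, -0.003]
[-28.0, -58.0, -60.0] [-0.722, 0.003, -0.003]
[-33.0, -69.0, -72.0] [-0.867, 0.004, -0.004]
[-39.0, -81.0, -84.0] [-1.011, 0.004, -0.005]
[-44.0, -92.0, -96.0] [-1.156, 0.005, -0.005]
[-50.0, -104.0, -108.0] [-1.3, 0.005, -0.006]
[-55.0, -115.0, -120.0] [-1.444, 0.006, -0.007]
[-57.0, -126.0, -133.0] [-1.589, 0.006, -0.007]
[-59.0, -138.0, -146.0] [-1.733, 0.007, -0.008]
[-60.0, -149.0, -159.0] [-1.878, 0.008, -0.008]
[-61.0, -160.0, -173.0] [-2.022, 0.008, -0.009]
[-62.0, -172.0, -186.0] [-2.167, 0.009, -0.01]
[-63.0, -183.0, -199.0] [-2.311, 0.009, -0.01]
[-64.0, -194.0, -213.0] [-2.456, 0.01, -0.011]
[-66.0, -205.0, -226.0] [-2.6, 0.011, -0.012]
[-67.0, -217.0, -239.0] [-2.745, 0.011, -0.012]
```

Request:
play_rows(series=[{"linear":[0,0,0],"turn":[0,0,0]},{"linear":[0,0,0],"turn":[0,0,0]}])

```text
time_s: 5.5
position: [440.6, -357.3, 173.3]
orientation: [[0.0, 0.448, -0.894], [0.001, -0.894, -0.448], [-1.0, -0.001, -0.0]]
force: [-0.2, 0.2, -2.4]
finger_gap: 49.1
```

```bash
cat > wm.py <<'E'
from h import *
import sys
c=snap('wrist',sys.argv[1]); W=cloud(c); s=get_state()
L=(W-s['position'])@s['orientation']
np.set_printoptions(suppress=True)
print(s['position'],s['force'])
P=L.reshape(-1,3); m=(P[:,0]>-40)&(P[:,0]<20)&(abs(P[:,1])<24)&(P[:,2]>-50)&(P[:,2]<0)
Q=P[m]; print('min z',np.percentile(Q[:,2],[0,.5,1,2]), 'topx', np.percentile(Q[:,0],[0.5,2,10]))
for x0 in (-15,-10,-5,0,5):
    q=Q[abs(Q[:,0]-x0)<2.5]; 
    if len(q): print(x0,len(q),np.percentile(q[:,2],[1,50,99]).round(1))
print(c['xyz'],(np.array(c['xyz'])-s['position'])@s['orientation'])
E
python3 wm.py w4
```

```text
[ 440.21041879 -356.9813483   172.27687748] [ 0.62037985 -0.21697727 -2.54731131]
min z [-33.72401822 -33.41651922 -33.34804024 -33.24625321] topx [-30.39789312 -30.00674656 -29.23167876]
-15 5023 [-33.2 -19.7  -1.8]
-10 658 [-33.5 -28.9  -3.7]
-5 474 [-33.5 -29.4 -27.8]
0 381 [-33.5 -29.4 -27.8]
5 283 [-33.4 -29.2 -27.6]
[ 499.40369365 -326.76896331  304.69502243] [-132.46953781   -0.75402706  -66.35096157]
```

Request:
play_rows(series=[{"linear":[-8,-12,-12],"turn":[-0.14,0,0]},{"linear":[-20,-24,-24],"turn":[-0.28,0,0]},{"linear":[-32,-36,-36],"turn":[-0.42,0,0]},{"linear":[-44,-47,-48],"turn":[-0.56,0,0]},{"linear":[-54,-58,-60],"turn":[-0.7,0,0]}])

```text
time_s: 6.05
position: [467.8, -278.0, 225.9]
orientation: [[-0.003, 0.921, -0.39], [0.001, -0.39, -0.921], [-1.0, -0.004, 0.0]]
force: [-0.6, 0.7, -2.6]
finger_gap: 49.3
```

```bash
python3 - <<'E'
from h import *
s=get_state(); print(s['qpos'])
path([(500,-200,250),(540,-60,260)],3.8,40)
E
```

```text
[ -6.51256318   6.53772893  37.27968309 100.67906059  -4.05549678
  74.3467677    8.75379664]
N 14 t 6.05 [ 467.8 -278.   225.9]
[-5.0, -0.0, -16.0] [-0.146, -0.0, 0.0]
[-9.0, -0.0, -32.0] [-0.291, -0.0, 0.0]
[-14.0, -0.0, -48.0] [-0.437, -0.001, 0.001]
[-18.0, -1.0, -64.0] [-0.582, -0.001, 0.001]
[-23.0, -1.0, -80.0] [-0.728, -0.001, 0.001]
[-25.0, -2.0, -97.0] [-0.873, -0.001, 0.001]
[-26.0, -4.0, -113.0] [-1.019, -0.002, 0.001]
[-27.0, -6.0, -130.0] [-1.164, -0.002, 0.002]
[-28.0, -8.0, -146.0] [-1.31, -0.002, 0.002]
[-30.0, -10.0, -163.0] [-1.455, -0.002, 0.002]
[-31.0, -13.0, -179.0] [-1.601, -0.003, 0.002]
[-32.0, -15.0, -196.0] [-1.746, -0.003, 0.002]
[-33.0, -17.0, -212.0] [-1.892, -0.003, 0.002]
[-34.0, -19.0, -229.0] [-2.038, -0.003, 0.003]
```

Request:
play_rows(series=[{"linear":[-5,0,-16],"turn":[-0.14,0,0]},{"linear":[-9,0,-32],"turn":[-0.28,0,0]},{"linear":[-14,0,-48],"turn":[-0.42,0,0]},{"linear":[-18,-1,-64],"turn":[-0.56,0,0]},{"linear":[-23,-1,-80],"turn":[-0.7,0,0]}])

```text
time_s: 6.55
position: [498.3, -204.1, 248.2]
orientation: [[-0.004, 0.955, 0.295], [0.001, 0.295, -0.955], [-1.0, -0.004, -0.002]]
force: [0.9, 0.4, -2.1]
finger_gap: 49.4
```

```bash
python3 - <<'E'
from h import *
s=get_state(); print(s['qpos'])
path([(540,-40,260)],3.8,40)
E
```

```text
[-9.93751378  4.69999305 31.25476033 99.40818987 -2.4506226  76.8369228
 38.97260283]
N 10 t 6.55 [ 498.3 -204.1  248.2]
[-1.0, 9.0, -14.0] [-0.134, -0.0, 0.0]
[-2.0, 18.0, -29.0] [-0.267, -0.001, 0.0]
[-4.0, 26.0, -43.0] [-0.401, -0.001, 0.001]
[-5.0, 35.0, -58.0] [-0.535, -0.002, 0.001]
[-6.0, 44.0, -72.0] [-0.669, -0.002, 0.001]
[-7.0, 53.0, -87.0] [-0.802, -0.003, 0.001]
[-8.0, 62.0, -101.0] [-0.936, -0.003, 0.001]
[-9.0, 71.0, -116.0] [-1.07, -0.004, 0.002]
[-11.0, 79.0, -130.0] [-1.204, -0.004, 0.002]
[-12.0, 88.0, -145.0] [-1.337, -0.004, 0.002]
```

Request:
play_rows(series=[{"linear":[-1,9,-14],"turn":[-0.134,0,0]},{"linear":[-2,18,-29],"turn":[-0.267,0,0]},{"linear":[-4,26,-43],"turn":[-0.401,0,0]},{"linear":[-5,35,-58],"turn":[-0.535,0,0]},{"linear":[-6,44,-72],"turn":[-0.669,0,0]}])

```text
time_s: 7.05
position: [519.6, -122.6, 254.1]
orientation: [[-0.004, 0.566, 0.824], [0.0, 0.824, -0.566], [-1.0, -0.002, -0.004]]
force: [-0.4, 0.1, -2.0]
finger_gap: 49.4
```

```bash
python3 - <<'E'
from h import *
s=get_state(); print(s['qpos'])
path([(540,0,240)],3.8,40)
E
```

```text
[-13.86203231   3.80152229  25.56012712  99.35501832  -1.64107559
  77.46247124  67.50783791]
N 5 t 7.05 [ 519.6 -122.6  254.1]
[3.0, 23.0, -11.0] [-0.134, -0.001, 0.0]
[6.0, 45.0, -21.0] [-0.267, -0.002, 0.0]
[8.0, 68.0, -32.0] [-0.401, -0.003, 0.001]
[11.0, 90.0, -42.0] [-0.535, -0.003, 0.001]
[14.0, 113.0, -53.0] [-0.669, -0.004, 0.001]
```

```bash
python3 - <<'E'
from h import *
path([(600,-85,250)],-90,40)
E
```

```text
N 7 t 7.05 [ 519.6 -122.6  254.1]
[1.0, 11.0, 6.0] [0.138, -0.0, 0.001]
[1.0, 22.0, 13.0] [0.277, -0.001, 0.001]
[2.0, 33.0, 19.0] [0.415, -0.001, 0.002]
[2.0, 44.0, 26.0] [0.553, -0.001, 0.002]
[3.0, 55.0, 32.0] [0.692, -0.002, 0.003]
[3.0, 66.0, 39.0] [0.83, -0.002, 0.003]
[4.0, 77.0, 45.0] [0.969, -0.002, 0.004]
```

Request:
play_rows(series=[{"linear":[1,15,9],"turn":[0.14,0,0]},{"linear":[1,30,18],"turn":[0.28,0,0.001]},{"linear":[2,46,27],"turn":[0.42,0,0.002]},{"linear":[2,62,36],"turn":[0.56,0,0.003]},{"linear":[4,77,45],"turn":[0.7,-0.001,0.004]}])

```text
time_s: 7.55
position: [601.2, -85.5, 250.0]
orientation: [[-0.0, 0.967, 0.254], [0.001, 0.254, -0.967], [-1.0, 0.0, -0.001]]
force: [-1.8, 0.5, -2.0]
finger_gap: 49.3
```

Request:
play_rows(series=[{"linear":[0,0,0],"turn":[0.14,0,0]},{"linear":[0,0,0],"turn":[0.26,0,0]},{"linear":[0,0,0],"turn":[0.26,0,0]},{"linear":[0,0,0],"turn":[0.26,0,0]}])

```text
time_s: 7.95
position: [600.7, -86.0, 250.7]
orientation: [[0.001, 1.0, 0.006], [0.001, 0.006, -1.0], [-1.0, 0.001, -0.001]]
force: [0.7, -0.5, -1.5]
finger_gap: 49.3
```

```bash
python3 - <<'E'
from h import *
from scipy.optimize import least_squares
c=snap('wrist','w5'); W=cloud(c).reshape(-1,3); s=get_state(); print(s['position'],s['orientation'].round(3).tolist())
Z=W[:,2]; c0=np.array([608,18])
for it in range(3):
    r=np.hypot(W[:,0]-c0[0],W[:,1]-c0[1])
    P=W[(abs(Z-102)<3)&(r>48)&(r<72)][:,:2]
    f=least_squares(lambda p:np.hypot(P[:,0]-p[0],P[:,1]-p[1])-p[2],[*c0,60],loss='soft_l1',f_scale=1.5); c0=f.x[:2]
print('rim',f.x,len(P),cv2.minEnclosingCircle(P.astype(np.float32)))
F=W[(Z>86)&(Z<92.5)&(r<52)]; print('floor',cv2.minEnclosingCircle(F[:,:2].astype(np.float32)),np.median(F[:,2]))
E
```

```text
[600.92829354 -86.0058197  251.16974962] [[0.002, 1.0, 0.005], [0.001, 0.005, -1.0], [-1.0, 0.002, -0.001]]
rim [610.76988725  16.87448749  58.04885493] 9648 ((610.8001708984375, 18.142318725585938), 66.07586669921875)
floor ((610.765625, 16.930938720703125), 51.984039306640625) 89.77936735735221
```

View pics/w5.png

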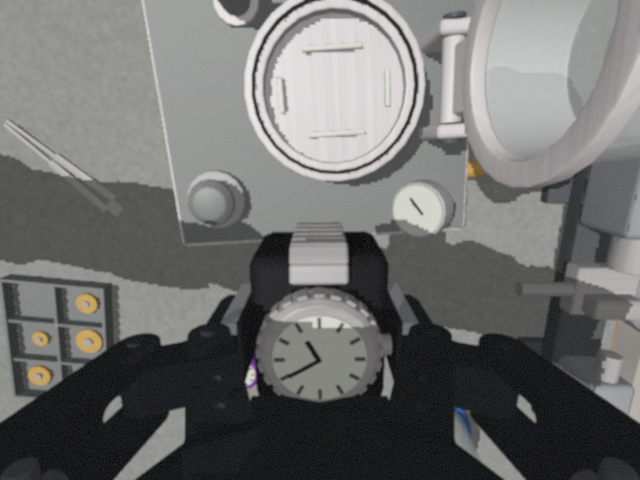

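The wrist view shows the nest with its four ribs at (278,95), (388,88), (332,47) and (338,133). The floor and rim fits agree on a centre of (610.8,17.0). Now the yaw, from the ribs and the housing edges.

```bash
python3 - <<'E'
from h import *
W=cloud(load('w5')); Z=W[...,2]; r=np.hypot(W[...,0]-610.8,W[...,1]-17)
m=((Z>92.8)&(Z<98)&(r<47)).astype(np.uint8)
n,l,st,ct=cv2.connectedComponentsWithStats(m,connectivity=8)
R=[]
for i in range(1,n):
    if st[i,4]<40: continue
    Q=W[l==i]; rc=cv2.minAreaRect(Q[:,:2].astype(np.float32)); print(st[i,4],np.round(Q.mean(0),1),np.round(rc[0],1),np.round(rc[1],1),round(rc[2],1))
for fn in('w5','top0'):
    W=cloud(load(fn)).reshape(-1,3); m=(abs(W[:,2]-55)<5)&(W[:,0]>400)&(abs(W[:,1]-17)<150)
    D=W[m]; 
    # front edge: per-y min x ; right edge: per-x min y
    ys=np.arange(-95,135 if fn=='top0' else 60,4); f=[(y,D[abs(D[:,1]-y)<2][:,0].min()) for y in ys if (abs(D[:,1]-y)<2).sum()>3]
    f=np.array(f); p=np.polyfit(f[:,0],f[:,1],1)
    for _ in range(3):
        res=f[:,1]-np.polyval(p,f[:,0]); k=abs(res)<3; p=np.polyfit(f[k,0],f[k,1],1)
    print(fn,'front edge slope deg',np.degrees(np.arctan(-p[0])),'x at y=17',np.polyval(p,17),k.sum(),len(k))
E
```

```text
407 [608.5  47.7  94.5] [609.2  47.7] [43.7  5. ] 3.4
202 [650.7  20.   94.6] [650.7  20.3] [ 4.4 25.6] 4.8
207 [571.4  15.8  94.6] [571.1  15.4] [ 4.6 25.5] 3.8
301 [613.3 -11.8  94.6] [613.2 -11.8] [43.2  3.9] 3.7
w5 front edge slope deg 3.6960325793324817 x at y=17 462.1935130999978 39 39
top0 front edge slope deg 3.464870872484611 x at y=17 462.0216483223532 57 58
```

Request:
play_rows(series=[{"linear":[0,-2,-8],"turn":[-0.14,0,0]},{"linear":[0,-4,-16],"turn":[-0.28,0,0]},{"linear":[0,-6,-24],"turn":[-0.42,0,0]},{"linear":[0,-8,-32],"turn":[-0.56,0,0]},{"linear":[0,-10,-40],"turn":[-0.7,0,0]}])

```text
time_s: 8.5
position: [591.0, -45.9, 252.0]
orientation: [[0.003, 0.758, 0.652], [0.002, 0.652, -0.758], [-1.0, 0.004, 0.001]]
force: [0.1, 0.5, -2.7]
finger_gap: 49.6
```

```bash
python3 - <<'E'
from h import *
s=get_state(); print(s['qpos'])
path([(600,17.6,230)],3.7,40)
E
```

```text
[-18.00843648  11.24436029  23.05550604  91.83867105  -4.59146854
  77.65405669  46.32895174]
N 7 t 8.5 [591.  -45.9 252. ]
[3.0, 7.0, -6.0] [-0.132, 0.0, -0.0]
[6.0, 14.0, -12.0] [-0.264, 0.001, -0.001]
[10.0, 21.0, -18.0] [-0.396, 0.001, -0.001]
[13.0, 28.0, -24.0] [-0.528, 0.001, -0.002]
[16.0, 34.0, -30.0] [-0.661, 0.002, -0.002]
[19.0, 41.0, -36.0] [-0.793, 0.002, -0.002]
[22.0, 48.0, -42.0] [-0.925, 0.002, -0.003]
```

Request:
play_rows(series=[{"linear":[3,9,-8],"turn":[-0.132,0,0]},{"linear":[6,18,-16],"turn":[-0.264,0,0]},{"linear":[10,28,-24],"turn":[-0.396,0,-0.001]},{"linear":[16,38,-33],"turn":[-0.528,0.001,-0.001]},{"linear":[22,48,-42],"turn":[-0.661,0.001,-0.002]}])

```text
time_s: 9.0
position: [600.8, 17.4, 230.1]
orientation: [[0.002, 0.198, 0.98], [0.0, 0.98, -0.198], [-1.0, 0.001, 0.002]]
force: [0.1, -0.5, -1.4]
finger_gap: 49.2
```

Request:
play_rows(series=[{"linear":[0,0,0],"turn":[-0.132,0,0]},{"linear":[0,0,0],"turn":[-0.264,0,0]},{"linear":[0,0,0],"turn":[-0.264,0,0]}])

```text
time_s: 9.3
position: [600.6, 17.0, 230.1]
orientation: [[0.001, -0.059, 0.998], [0.0, 0.998, 0.059], [-1.0, 0.0, 0.001]]
force: [0.4, -1.0, -2.1]
finger_gap: 49.4
```

```bash
python3 - <<'E'
from h import *
to((609.4,17.6,160),3.7)
E
```

```text
t 9.3 pos [600.6  17.  230.1] F [ 0.4 -1.  -2.1] gap 49.4
SHIFT [70.1  0.1  8.7] | 71 TURN [-0.0055  0.0012 -0.0002] deg 0.3
```

Request:
play_rows(series=[{"linear":[20,0,6],"turn":[-0.005,0.001,0]},{"linear":[45,0,8.7],"turn":[-0.005,0.001,0]},{"linear":[70,0,8.7],"turn":[-0.005,0.001,0]},{"linear":[90,0,8.7],"turn":[-0.005,0.001,0]},{"linear":[90,0,8.7],"turn":[-0.005,0.001,0]}])

```text
time_s: 9.8
position: [607.2, 17.3, 137.0]
orientation: [[-0.006, -0.06, 0.998], [-0.001, 0.998, 0.06], [-1.0, -0.0, -0.006]]
force: [-1.0, 0.1, -3.0]
finger_gap: 49.5
```

Request:
play_rows(series=[{"linear":[0,0,0],"turn":[0,0,0]},{"linear":[0,0,0],"turn":[0,0,0]}])

```text
time_s: 10.0
position: [610.8, 17.5, 142.2]
orientation: [[0.004, -0.061, 0.998], [0.001, 0.998, 0.061], [-1.0, 0.0, 0.004]]
force: [0.6, -0.8, -1.6]
finger_gap: 49.4
```

```bash
python3 - <<'E'
from h import *
for n in('wrist','top','scene'): snap(n,n+'6')
to((609.4,17.6,114.5),3.7)
c=load('top6')['pixels'][90:310,225:410]; cv2.imwrite('pics/top6c.png',cv2.cvtColor(cv2.resize(c,None,fx=2.7,fy=2.7,interpolation=cv2.INTER_CUBIC),cv2.COLOR_RGB2BGR))
c=load('scene6')['pixels'][150:350,240:450]; cv2.imwrite('pics/scene6c.png',cv2.cvtColor(cv2.resize(c,None,fx=3,fy=3,interpolation=cv2.INTER_CUBIC),cv2.COLOR_RGB2BGR))
E
python3 wm.py w7
```

```text
t 10.15 pos [610.6  17.6 141.9] F [ 0.7 -0.2 -1.5] gap 49.1
SHIFT [27.4  0.1 -1.3] | 27 TURN [-0.0028  0.0034 -0.0004] deg 0.3
[610.4120203   17.60834408 141.67528052] [-0.66445869 -0.93600453 -2.26097847]
min z [-33.16842358 -32.77132158 -32.71128071 -32.61124066] topx [-29.76833981 -29.24250158 -28.46073974]
-15 5003 [-32.3 -19.2  -1.7]
-10 869 [-32.8 -28.   -1.5]
-5 465 [-32.9 -28.8 -27.1]
0 377 [-32.8 -28.8 -27. ]
5 289 [-32.9 -28.6 -27. ]
[544.30103737  14.58465538 273.11822445] [-131.63256844    1.12774945  -65.79245682]
```

View pics/wrist6.png

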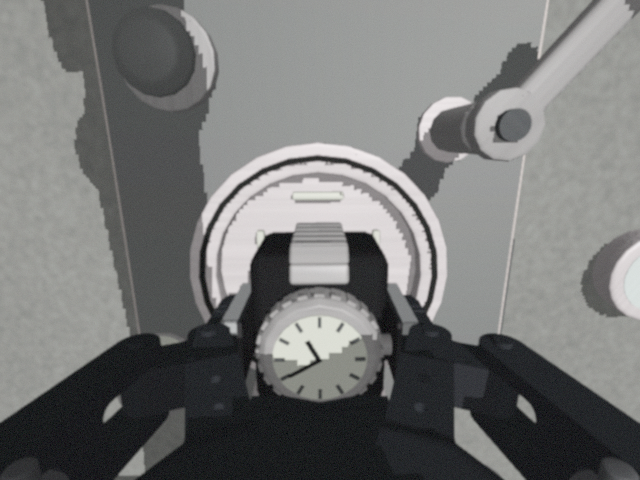

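View pics/scene6c.png

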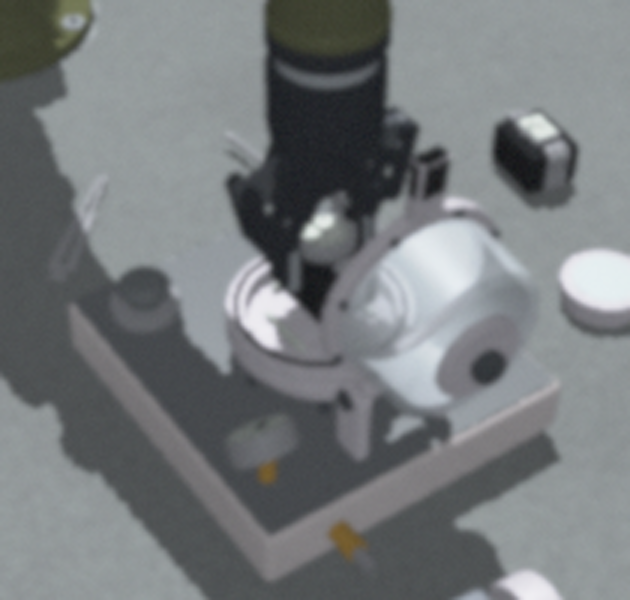

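```bash
python3 - <<'E'
from h import *
W=cloud(load('w7')); s=get_state()
Z=W[...,2]; m=((Z>92.8)&(Z<98)).astype(np.uint8); m[:170]=0;m[260:]=0
n,l,st,ct=cv2.connectedComponentsWithStats(m)
for i in range(1,n):
    if st[i,4]>15: print(st[i,:5],W[l==i].mean(0).round(1), W[l==i][:,:2].min(0).round(1),W[l==i][:,:2].max(0).round(1))
E
```

```text
[292 192  52   8 409] [570.6  15.5  94.6] [568.2   2.6] [573.3  28.2]
[399 212  19  48  76] [589.9  64.9  95.4] [576.5  57.2] [600.5  68.7]
[218 222  14  38  69] [598.6 -31.8  95.4] [586.8 -34.1] [607.1 -27.6]
[256 231   9  18  91] [594.1 -13.1  94.5] [590.8 -14.9] [600.2 -11. ]
[372 230   8  15  65] [589.2  47.   94.4] [586.8  44.7] [594.1  48.9]
```

Request:
play_rows(series=[{"linear":[5,0.1,-1.4],"turn":[-0.003,0.003,0]},{"linear":[11,0.1,-1.4],"turn":[-0.003,0.003,0]},{"linear":[17,0.1,-1.4],"turn":[-0.003,0.003,0]},{"linear":[20,0.1,-1.4],"turn":[-0.003,0.003,0]},{"linear":[20,0.1,-1.4],"turn":[-0.003,0.003,0]}])

```text
time_s: 10.7
position: [607.8, 17.6, 119.4]
orientation: [[-0.004, -0.065, 0.998], [-0.0, 0.998, 0.065], [-1.0, 0.0, -0.004]]
force: [0.6, 0.0, -1.8]
finger_gap: 49.1
```

Request:
play_rows(series=[{"linear":[0,0,0],"turn":[0,0,0]},{"linear":[0,0,0],"turn":[0,0,0]},{"linear":[0,0,0],"turn":[0,0,0]}])

```text
time_s: 11.0
position: [608.6, 17.6, 120.8]
orientation: [[-0.001, -0.065, 0.998], [0.0, 0.998, 0.065], [-1.0, 0.0, -0.001]]
force: [-0.0, -0.5, -2.4]
finger_gap: 49.4
```

```bash
python3 - <<'E'
from h import *
to((609.0,17.7,114.5),3.7)
E
```

```text
t 11.0 pos [608.6  17.6 120.8] F [-0.  -0.5 -2.4] gap 49.4
SHIFT [6.3 0.1 0.4] | 6 TURN [ 0.0007 -0.0014 -0.0002] deg 0.1
```

Request:
play_rows(series=[{"linear":[2,0,0.4],"turn":[0,-0.001,0]},{"linear":[4,0,0.4],"turn":[0,-0.001,0]},{"linear":[5,0,0.4],"turn":[0,-0.001,0]},{"linear":[5,0,0.4],"turn":[0,-0.001,0]},{"linear":[5,0,0.4],"turn":[0,-0.001,0]}])

```text
time_s: 11.5
position: [608.8, 17.6, 115.4]
orientation: [[-0.001, -0.065, 0.998], [0.0, 0.998, 0.065], [-1.0, 0.0, -0.001]]
force: [-1.1, 0.7, -2.1]
finger_gap: 49.5
```

Request:
play_rows(series=[{"linear":[0.7,0,0],"turn":[0,0,0]},{"linear":[1.5,0,0],"turn":[0,0,0]},{"linear":[1.5,0,0],"turn":[0,0,0]}])

```text
time_s: 11.8
position: [608.9, 17.6, 115.2]
orientation: [[-0.001, -0.065, 0.998], [0.001, 0.998, 0.065], [-1.0, 0.001, -0.001]]
force: [-3.0, -0.9, 5.4]
finger_gap: 49.2
```

Request:
play_rows(series=[{"linear":[0,0,0],"turn":[0,0,0]},{"linear":[0,0,0],"turn":[0,0,0]},{"linear":[0,0,0],"turn":[0,0,0]},{"linear":[0,0,0],"turn":[0,0,0]}], claw=-0.5)

```text
time_s: 12.2
position: [608.8, 17.6, 113.9]
orientation: [[-0.001, -0.065, 0.998], [0.0, 0.998, 0.065], [-1.0, 0.0, -0.001]]
force: [-0.0, 0.2, 0.7]
finger_gap: 63.9
```

```bash
python3 wm.py w8; python3 -c "
from h import *
to((609.0,17.7,114.5),3.7)"
```

```text
[608.81443491  17.63864541 113.88580345] [0.18628777 0.66038852 0.74986783]
min z [-49.99961049 -49.68661414 -49.30990467 -48.19399415] topx [-30.62649192 -30.24262235 -29.47723697]
-15 5048 [-32.6 -19.3  -1.9]
-10 609 [-32.9 -28.3  -2.5]
-5 503 [-33.  -29.  -27.1]
0 394 [-33.  -28.9 -27. ]
5 293 [-32.9 -28.7 -26.8]
[543.11641868  14.47371095 245.36517091] [-131.41155347    1.1471674   -65.89960422]
t 12.25 pos [608.8  17.6 113.9] F [0.2 0.7 0.7] gap 64.3
SHIFT [-0.6  0.   0.2] | 1 TURN [ 0.0007 -0.001  -0.0001] deg 0.1
```

View pics/w8.png

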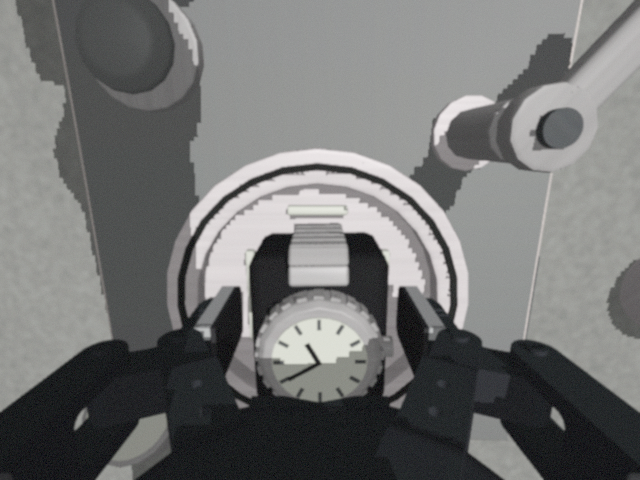

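The wrist view shows the watch sitting between the ribs, its front end just behind the front rib at (317,211), with the fingers clear on both sides. I'll lift straight up.

Request:
play_rows(series=[{"linear":[-8,0,0],"turn":[0,0,0]},{"linear":[-30,0,0],"turn":[0,0,0]},{"linear":[-70,0,0],"turn":[0,0,0]},{"linear":[-115,0,0],"turn":[0,0,0]},{"linear":[-160,0,0],"turn":[0,0,0]}])

```text
time_s: 12.75
position: [608.7, 17.5, 276.2]
orientation: [[-0.001, -0.065, 0.998], [0.0, 0.998, 0.065], [-1.0, 0.0, -0.001]]
force: [1.5, -0.7, -0.6]
finger_gap: 64.6
```

Request:
play_rows(series=[{"linear":[-35,0,0],"turn":[0,0,0]},{"linear":[-70,0,0],"turn":[0,0,0]},{"linear":[-75,0,0],"turn":[0,0,0]},{"linear":[-75,0,0],"turn":[0,0,0]}], claw=1)

```text
time_s: 13.15
position: [609.6, 17.5, 350.8]
orientation: [[0.002, -0.065, 0.998], [0.001, 0.998, 0.065], [-1.0, 0.0, 0.002]]
force: [0.7, 0.2, 0.2]
finger_gap: 5.7
```

```bash
python3 - <<'E'
from h import *
c=snap('wrist','w9'); W=cloud(c).reshape(-1,3); t=snap('top','top9')
s=get_state(); print(s['qpos'],s['finger_gap'])
def m(P,lo,hi,cx,cy,r): 
    k=(P[:,2]>lo)&(P[:,2]<hi)&(np.hypot(P[:,0]-cx,P[:,1]-cy)<r); Q=P[k]; print(len(Q),Q.mean(0).round(1) if len(Q) else '',cv2.minAreaRect(Q[:,:2].astype(np.float32)) if len(Q)>5 else '')
m(W,125,135,611,18,50); m(W,139,150,611,18,50)
Wt=cloud(t); k=Wt.reshape(-1,3); m(k,139,150,611,18,50)
H=k[(abs(k[:,1]-23)<14)&(k[:,0]>690)&(k[:,0]<745)&(k[:,2]>270)&(k[:,2]<310)]
for z in range(272,304,4):
    q=H[abs(H[:,2]-z)<2]; 
    if len(q): print(z,len(q),q[:,:2].min(0).round(1),q[:,:2].max(0).round(1))
E
```

```text
[-17.46139752  11.87000819  16.08815606  79.83670678  -3.27126837
  88.91513855  92.11186077] -0.09525353223559561
1540 [606.4  18.4 130. ] ((610.1586303710938, 18.976547241210938), (68.65160369873047, 49.53204345703125), 4.843294620513916)
1454 [609.9  19.2 142.7] ((610.689697265625, 19.021718978881836), (42.292747497558594, 42.283851623535156), 48.50286102294922)
0
```

View pics/w9.png

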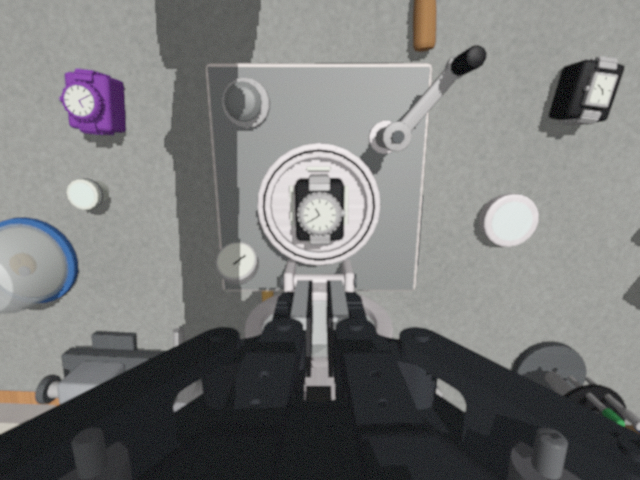

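View pics/top9.png

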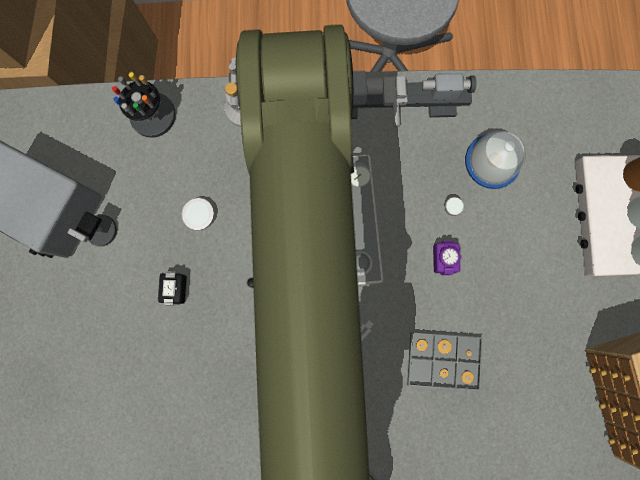

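```bash
python3 - <<'E'
from h import *
from scipy.optimize import least_squares
W=cloud(load('w9')).reshape(-1,3); Z=W[:,2]
r=np.hypot(W[:,0]-611,W[:,1]-18)
P=W[(abs(Z-102)<3)&(r>48)&(r<72)][:,:2]
f=least_squares(lambda p:np.hypot(P[:,0]-p[0],P[:,1]-p[1])-p[2],[611,18,60],loss='soft_l1',f_scale=1.5); print('rim',f.x,len(P))
k=W[(abs(Z-163)<6)&(np.hypot(W[:,0]-471,W[:,1]-134)<25)]; print('knob',k.mean(0),cv2.minEnclosingCircle(k[:,:2].astype(np.float32)),len(k), k[:,2].max())
k=W[(Z>120)&(Z<150)&(np.hypot(W[:,0]-531,W[:,1]-80)<16)]; print('pivot',k.mean(0),cv2.minEnclosingCircle(k[:,:2].astype(np.float32)),len(k))
k=W[(Z>80)&(Z<95)&(np.hypot(W[:,0]-510,W[:,1]+69)<26)]; print('btn',k.mean(0),cv2.minEnclosingCircle(k[:,:2].astype(np.float32)),len(k))
# tongue in scene0
S=cloud(load('scene0')).reshape(-1,3); k=S[(S[:,2]>262)&(S[:,2]<310)&(S[:,0]>670)&(S[:,0]<750)&(abs(S[:,1]-22)<13)]
for z in range(264,304,5):
    q=k[abs(k[:,2]-z)<2.5]; 
    if len(q): print(z,len(q),q[:,:2].min(0).round(1),q[:,:2].max(0).round(1))
E
```

```text
rim [609.93213271  18.24631841  58.65012872] 4376
knob [470.77320235 134.07411925 164.02822599] ((470.1123352050781, 135.2404022216797), 8.772154808044434) 453 167.84045917119732
pivot [532.93171583  84.69539084 127.01349802] ((532.6744384765625, 86.44860076904297), 14.216276168823242) 531
btn [508.57067894 -68.59198546  84.12961519] ((508.7189025878906, -69.02751922607422), 19.4709415435791) 1097
264 25 [705.4  10.8] [717.6  31.8]
269 29 [706.6  11.6] [718.4  32.2]
274 25 [708.5   9.8] [717.8  34.3]
279 29 [706.2  10.6] [720.3  32.1]
284 31 [709.7  10.6] [718.9  32.2]
289 26 [709.9  10.6] [720.2  32.9]
294 35 [708.2  10.9] [720.4  33.2]
299 56 [707.   11.5] [719.1  32.1]
```

Request:
play_rows(series=[{"linear":[0,-1,35],"turn":[0,0,0]},{"linear":[0,-2,75],"turn":[0,0,0]},{"linear":[0,-3,110],"turn":[0,0,0]},{"linear":[0,-4,138],"turn":[0,0,0]},{"linear":[0,-4,138],"turn":[0,0,0]}])

```text
time_s: 13.75
position: [748.6, 22.9, 342.2]
orientation: [[-0.008, -0.065, 0.998], [-0.001, 0.998, 0.065], [-1.0, -0.001, -0.008]]
force: [-0.4, 0.6, -1.4]
finger_gap: -0.1
```

```bash
python3 - <<'E'
from h import *
s=get_state(); print(s['qpos'],s['orientation'].round(3).tolist())
to((746,22.5,278),3.7)
snap('scene','scene10')
c=load('scene10')['pixels'][100:350,240:500]; cv2.imwrite('pics/scene10c.png',cv2.cvtColor(cv2.resize(c,None,fx=2.4,fy=2.4,interpolation=cv2.INTER_CUBIC),cv2.COLOR_RGB2BGR))
E
```

```text
[-13.10228431  31.31551539  16.7719257   55.21065979  -8.57966142
  94.99612319  94.39673787] [[-0.008, -0.065, 0.998], [-0.001, 0.998, 0.065], [-1.0, -0.001, -0.008]]
t 13.75 pos [748.6  22.9 342.2] F [-0.4  0.6 -1.4] gap -0.1
SHIFT [64.3 -0.2 -2.1] | 64 TURN [ 0.0007 -0.0084  0.0006] deg 0.5
```

View pics/scene10c.png

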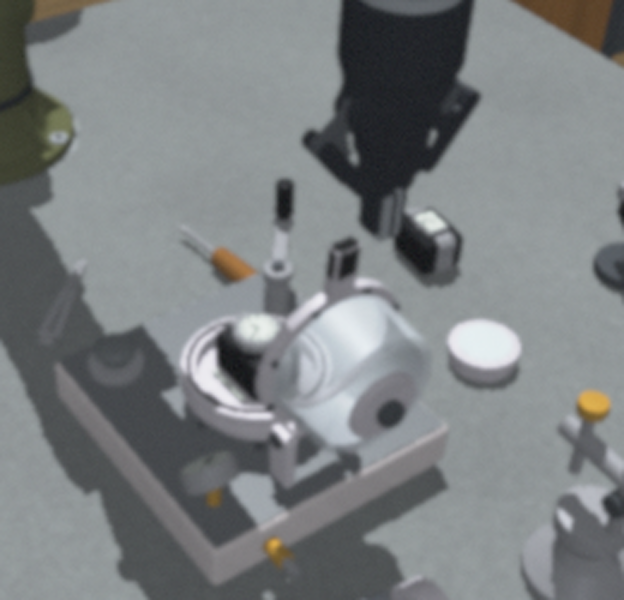

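Request:
play_rows(series=[{"linear":[20,0,0],"turn":[0,0,0]},{"linear":[45,0,0],"turn":[0,0,0]},{"linear":[62,0,0],"turn":[0,0,0]},{"linear":[62,0,0],"turn":[0,0,0]}])

```text
time_s: 14.2
position: [744.3, 22.6, 283.2]
orientation: [[-0.008, -0.065, 0.998], [0.0, 0.998, 0.065], [-1.0, 0.001, -0.008]]
force: [0.7, 0.3, -1.3]
finger_gap: 0.2
```

```bash
cat > hood.py <<'E'
from h import *
# corner path
H=np.array([694.3,104.]); s=get_state(); print(s['time_s'],s['position'].round(1),s['force'].round(1))
for th in np.arange(1.65,-0.01,-0.15):
    R=178; t=np.array([-np.cos(th),np.sin(th)]); n=np.array([np.sin(th),np.cos(th)])
    c=H+R*t+10*n; print(round(th,2),'TCP x,z',np.round(c+[11,11],1))
E
python3 hood.py; python3 -c "
from h import *
to((735,22.5,280),3.7)"
```

```text
14.2 [744.3  22.6 283.2] [ 0.7  0.3 -1.3]
1.65 TCP x,z [729.4 291.7]
1.5 TCP x,z [702.7 293.3]
1.35 TCP x,z [676.1 290.9]
1.2 TCP x,z [650.1 284.5]
1.05 TCP x,z [625.4 274.4]
0.9 TCP x,z [602.5 260.6]
0.75 TCP x,z [581.9 243.6]
0.6 TCP x,z [564.  223.8]
0.45 TCP x,z [549.4 201.4]
0.3 TCP x,z [538.2 177.2]
0.15 TCP x,z [530.8 151.5]
0.0 TCP x,z [527.3 125. ]
t 14.2 pos [744.3  22.6 283.2] F [ 0.7  0.3 -1.3] gap 0.2
SHIFT [ 3.3  0.5 -9.3] | 10 TURN [ 0.0004 -0.0079 -0.0007] deg 0.5
```

Request:
play_rows(series=[{"linear":[0,0,-9],"turn":[0,-0.008,0]},{"linear":[0,0,-20],"turn":[0,-0.008,0]},{"linear":[0,0,-34],"turn":[0,-0.008,0]},{"linear":[0,0,-50],"turn":[0,-0.008,0]},{"linear":[0,0,-66],"turn":[0,-0.008,0]}])

```text
time_s: 14.7
position: [681.0, 18.3, 288.5]
orientation: [[0.011, -0.065, 0.998], [0.001, 0.998, 0.065], [-1.0, 0.0, 0.011]]
force: [3.3, -0.8, -0.5]
finger_gap: -0.3
```

```bash
python3 -c "
from h import *
to((650,18,281),3.7)"
```

```text
t 14.7 pos [681.   18.3 288.5] F [ 3.3 -0.8 -0.5] gap -0.3
SHIFT [  7.1   1.7 -31.1] | 32 TURN [ 0.0007  0.0109 -0.0004] deg 0.6
```

Request:
play_rows(series=[{"linear":[2,0,-17],"turn":[0,0,0]},{"linear":[5,0,-34],"turn":[0,0,0]},{"linear":[12,0,-51],"turn":[0,0,0]},{"linear":[21,0,-67],"turn":[0,0,0]},{"linear":[32,0,-82],"turn":[0,0,0]}])

```text
time_s: 15.2
position: [599.3, 12.8, 256.8]
orientation: [[0.012, -0.065, 0.998], [0.002, 0.998, 0.065], [-1.0, 0.001, 0.012]]
force: [1.4, -0.5, 2.4]
finger_gap: 0.0
```

```bash
python3 -c "
from h import *
snap('wrist','w11')
to((582,14,244),3.7)"
```

```text
t 15.25 pos [596.2  12.5 254.5] F [-2.5 -1.3 -1.3] gap -0.1
SHIFT [ 10.4   2.4 -14.1] | 18 TURN [ 0.0002  0.0058 -0.0011] deg 0.3
```

View pics/w11.png

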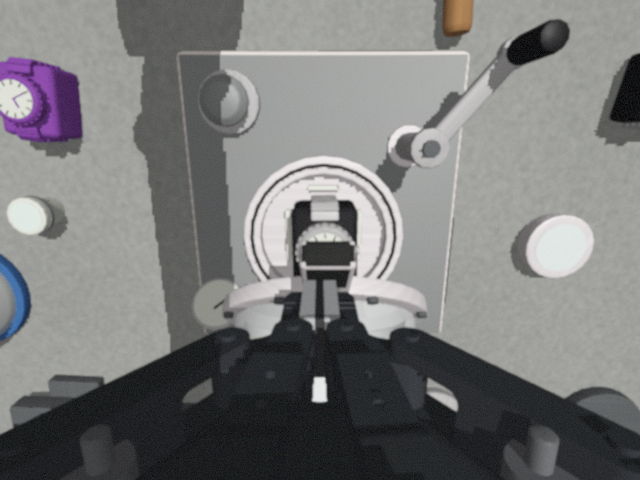

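Request:
play_rows(series=[{"linear":[10,1,-13],"turn":[0,0,0]},{"linear":[22,2,-25],"turn":[0,0,0]},{"linear":[35,2,-35],"turn":[0,0,0]},{"linear":[49,2,-44],"turn":[0,0,0]},{"linear":[62,2,-51],"turn":[0,0,0]}])

```text
time_s: 15.75
position: [548.7, 11.5, 193.1]
orientation: [[0.009, -0.065, 0.998], [0.001, 0.998, 0.065], [-1.0, 0.001, 0.009]]
force: [0.4, -0.8, 2.0]
finger_gap: -0.1
```

```bash
python3 -c "
from h import *
snap('scene','scene12')
c=load('scene12')['pixels'][100:350,240:500]; cv2.imwrite('pics/scene12c.png',cv2.cvtColor(cv2.resize(c,None,fx=2.4,fy=2.4,interpolation=cv2.INTER_CUBIC),cv2.COLOR_RGB2BGR))
to((530,11,170),3.7)"
```

```text
t 15.8 pos [546.6  11.3 190.6] F [-1.2  0.5 -2.1] gap -0.0
SHIFT [ 20.6   0.7 -16.6] | 26 TURN [ 0.0003  0.0041 -0.0005] deg 0.2
```

View pics/scene12c.png

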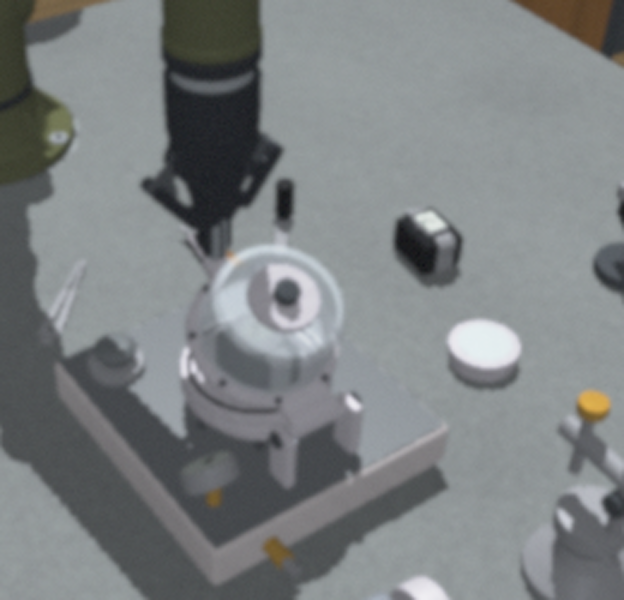

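Request:
play_rows(series=[{"linear":[6,1,-14],"turn":[0,0.004,0]},{"linear":[18,1,-22],"turn":[0,0.004,0]},{"linear":[33,1,-29],"turn":[0,0.004,0]},{"linear":[46,1,-34],"turn":[0,0.004,0]},{"linear":[55,1,-37],"turn":[0,0.004,0]}])

```text
time_s: 16.3
position: [512.1, 10.3, 136.6]
orientation: [[0.003, -0.065, 0.998], [0.001, 0.998, 0.065], [-1.0, 0.0, 0.003]]
force: [0.1, 0.8, 1.3]
finger_gap: -0.1
```

```bash
python3 -c "
from h import *
to((508,10.5,125),3.7)"
```

```text
t 16.3 pos [512.1  10.3 136.6] F [0.1 0.8 1.3] gap -0.1
SHIFT [11.5  0.5 -4.2] | 12 TURN [ 0.0005  0.0032 -0.0004] deg 0.2
```

Request:
play_rows(series=[{"linear":[3,0.5,-2],"turn":[0,0,0]},{"linear":[6,0.5,-3],"turn":[0,0,0]},{"linear":[8,0.5,-3],"turn":[0,0,0]},{"linear":[10,0.5,-3],"turn":[0,0,0]},{"linear":[10,0.5,-3],"turn":[0,0,0]}])

```text
time_s: 16.8
position: [509.4, 10.7, 126.7]
orientation: [[0.003, -0.065, 0.998], [0.0, 0.998, 0.065], [-1.0, 0.0, 0.003]]
force: [-0.8, 0.0, -0.7]
finger_gap: -0.2
```

Request:
play_rows(series=[{"linear":[1,0,0],"turn":[0,0,0]},{"linear":[2,0,0],"turn":[0,0,0]},{"linear":[2,0,0],"turn":[0,0,0]}])

```text
time_s: 17.1
position: [509.5, 10.6, 125.1]
orientation: [[0.003, -0.065, 0.998], [0.0, 0.998, 0.065], [-1.0, 0.0, 0.003]]
force: [-1.5, 0.3, 2.8]
finger_gap: -0.2
```

Request:
play_rows(series=[{"linear":[0.5,0,0],"turn":[0,0,0]},{"linear":[1.5,0,0],"turn":[0,0,0]},{"linear":[2,0,0],"turn":[0,0,0]},{"linear":[2,0,0],"turn":[0,0,0]}])

```text
time_s: 17.5
position: [509.6, 10.6, 124.9]
orientation: [[0.004, -0.065, 0.998], [0.001, 0.998, 0.065], [-1.0, 0.001, 0.004]]
force: [-5.2, 0.5, 14.6]
finger_gap: -0.2
```

The tongue is firm at a tip height of 114 mm, which is the shut height, under a 14.6 N push. Next I'll lift off and go to the lever knob.

Request:
play_rows(series=[{"linear":[-20,0,0],"turn":[0,0,0]},{"linear":[-55,5,0],"turn":[0,0,0]},{"linear":[-85,30,-8],"turn":[0,0,0]},{"linear":[-85,70,-20],"turn":[0,0,0]},{"linear":[-85,105,-31],"turn":[0,0,0]}], claw=-0.2)

```text
time_s: 18.0
position: [471.4, 114.9, 208.9]
orientation: [[0.006, -0.064, 0.998], [0.002, 0.998, 0.064], [-1.0, 0.001, 0.006]]
force: [0.8, 0.3, 0.4]
finger_gap: 51.7
```

Request:
play_rows(series=[{"linear":[0,10,0],"turn":[0,0,0]},{"linear":[0,18,0],"turn":[0,0,0]},{"linear":[0,18,0],"turn":[0,0,0]}])

```text
time_s: 18.3
position: [470.3, 131.5, 207.4]
orientation: [[0.003, -0.066, 0.998], [0.0, 0.998, 0.066], [-1.0, -0.0, 0.003]]
force: [0.3, 0.1, 0.4]
finger_gap: 51.2
```

```bash
python3 - <<'E'
from h import *
c=snap('wrist','w13'); W=cloud(c).reshape(-1,3); Z=W[:,2]; snap('scene','scene13')
c=load('scene13')['pixels'][100:350,240:500]; cv2.imwrite('pics/scene13c.png',cv2.cvtColor(cv2.resize(c,None,fx=2.4,fy=2.4,interpolation=cv2.INTER_CUBIC),cv2.COLOR_RGB2BGR))
k=W[(Z>158)&(Z<170)&(np.hypot(W[:,0]-471,W[:,1]-134)<25)]; print('knob',len(k),k.mean(0) if len(k) else '', cv2.minEnclosingCircle(k[:,:2].astype(np.float32)) if len(k)>3 else '')
s=get_state(); print(s['qpos']); to((470.5,134.5,148),3.7)
S=cloud(load('scene13')).reshape(-1,3); r=np.hypot(S[:,0]-610.5,S[:,1]-18)
k=S[(r<60)&(S[:,2]>165)&(S[:,2]<230)]; print(len(k),np.percentile(k[:,2],[50,90,99]))
k=S[(r>60)&(r<68)&(S[:,2]>98)&(S[:,2]<125)];print(len(k),np.percentile(k[:,2],[10,50,90]))
E
```

```text
knob 886 [468.12363855 135.78030005 164.15895829] ((469.30462646484375, 135.85231018066406), 8.909902572631836)
[-26.72475408  -0.34961602   8.11630639 108.62835883   0.1286132
  71.5766344   74.97259537]
t 18.4 pos [470.6 129.9 207.4] F [-0.6 -0.9  0.5] gap 51.6
SHIFT [59.4  4.7  0. ] | 60 TURN [-0.0014  0.0027  0.0006] deg 0.2
1466 [169.17670141 177.55188865 189.29758049]
453 [101.53700276 111.68591582 114.85997707]
```

View pics/w13.png

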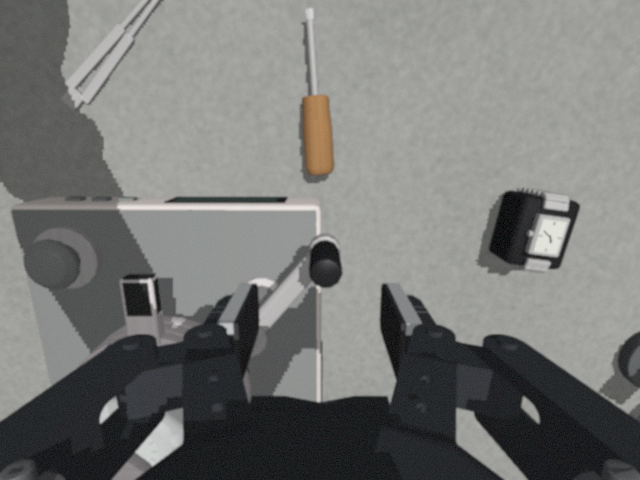

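View pics/scene13c.png

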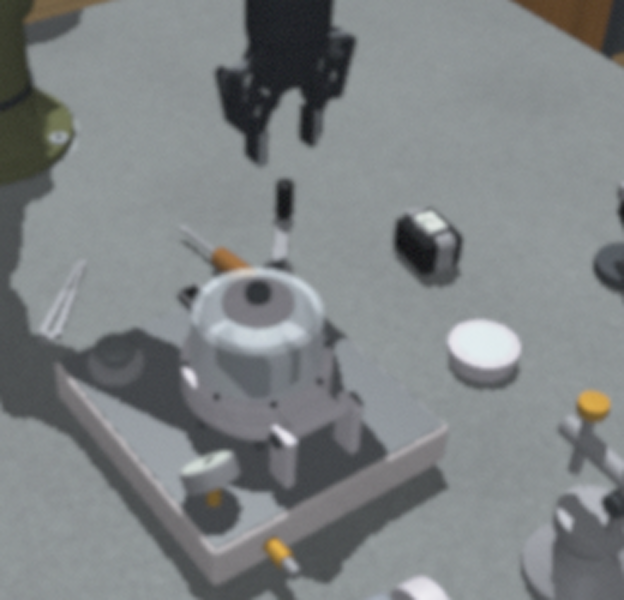

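Request:
play_rows(series=[{"linear":[15,5,0],"turn":[0,0,0]},{"linear":[35,5.5,0],"turn":[0,0,0]},{"linear":[52,5.5,0],"turn":[0,0,0]},{"linear":[59,5.5,-0.5],"turn":[0,0,0]},{"linear":[59,5.5,-0.5],"turn":[0,0,0]}])

```text
time_s: 18.9
position: [469.0, 135.4, 147.7]
orientation: [[0.001, -0.063, 0.998], [-0.001, 0.998, 0.063], [-1.0, -0.001, 0.001]]
force: [-0.7, 0.2, 0.1]
finger_gap: 51.5
```

Request:
play_rows(series=[{"linear":[0,0,0],"turn":[0,0,0]},{"linear":[0,0,0],"turn":[0,0,0]},{"linear":[0,0,0],"turn":[0,0,0]},{"linear":[0,0,0],"turn":[0,0,0]},{"linear":[0,0,0],"turn":[0,0,0]}], claw=1, force=25)

```text
time_s: 19.4
position: [470.6, 136.4, 149.7]
orientation: [[0.006, -0.065, 0.998], [0.0, 0.998, 0.065], [-1.0, 0.0, 0.006]]
force: [0.9, -2.7, 3.9]
finger_gap: 17.3
```

```bash
cat > lev.py <<'E'
from h import *
s=get_state(); R0=s['orientation']; p=s['position']; print(s['time_s'],p.round(1),s['force'].round(1),round(s['finger_gap'],1))
a=np.radians(3.7); ex=np.array([np.cos(a),np.sin(a)]); ey=np.array([-ex[1],ex[0]]); pv=np.array([531.5,84.5])
v=(p[:2]-pv); th0=np.arctan2(-v@ex,-v@ey); print('theta',th0,'r',np.linalg.norm(v))
for k in range(1,16):
    th=max(th0-0.2*k,-0.02); K=pv+80*(-np.sin(th)*ex-np.cos(th)*ey)
    d=R0.T@np.array([K[0]-p[0],K[1]-p[1],0]); print(round(th,2),K.round(1),d.round(1).tolist())
    if th==-0.02: break
E
python3 lev.py
```

```text
19.4 [470.6 136.4 149.7] [ 0.9 -2.7  3.9] 17.3
theta 2.340904284229869 r 80.05541277351041
2.14 [461.5 123.2] [-0.1, -12.6, -9.9]
1.94 [455.2 108.6] [-0.1, -26.8, -17.1]
1.74 [451.9  92.9] [-0.1, -42.2, -21.4]
1.54 [451.9  77. ] [-0.1, -58.1, -22.5]
1.34 [454.9  61.3] [-0.1, -74.0, -20.4]
1.14 [461.1  46.5] [-0.1, -89.1, -15.3]
0.94 [470.   33.3] [-0.0, -102.9, -7.2]
0.74 [481.4  22.1] [0.0, -114.8, 3.4]
0.54 [494.8  13.4] [0.1, -124.3, 16.3]
0.34 [509.7   7.5] [0.2, -131.1, 30.7]
0.14 [525.4   4.7] [0.2, -135.0, 46.2]
-0.02 [538.3   4.8] [0.3, -135.7, 59.0]
```

Request:
play_rows(series=[{"linear":[0,-6,-5],"turn":[0,0,0]},{"linear":[0,-16,-12],"turn":[0,0,0]},{"linear":[0,-30,-18],"turn":[0,0,0]},{"linear":[0,-44,-21.5],"turn":[0,0,0]},{"linear":[0,-58,-22.5],"turn":[0,0,0]}])

```text
time_s: 19.9
position: [448.7, 80.0, 149.4]
orientation: [[0.0, -0.068, 0.998], [0.004, 0.998, 0.068], [-1.0, 0.004, 0.0]]
force: [-4.4, 4.7, 8.1]
finger_gap: 17.1
```

```bash
python3 lev.py
```

```text
19.9 [448.7  80.  149.4] [-4.4  4.7  8.1] 17.1
theta 1.580737643750744 r 82.89144322756776
1.38 [454.1  64.3] [-0.1, -16.0, 4.3]
1.18 [459.6  49.4] [-0.1, -31.3, 8.8]
0.98 [468.   35.8] [-0.2, -45.4, 16.2]
0.78 [479.   24.2] [-0.2, -57.8, 26.4]
0.58 [492.   14.9] [-0.3, -67.9, 38.7]
0.38 [506.6   8.5] [-0.3, -75.3, 52.9]
0.18 [522.2   5. ] [-0.3, -79.8, 68.2]
-0.02 [538.2   4.8] [-0.3, -81.1, 84.1]
-0.02 [538.3   4.8] [-0.3, -81.1, 84.2]
```

Request:
play_rows(series=[{"linear":[0,-15,3],"turn":[0,0,0]},{"linear":[0,-30,8],"turn":[0,0,0]},{"linear":[0,-44,15],"turn":[0,0,0]},{"linear":[0,-56,25],"turn":[0,0,0]},{"linear":[0,-66,37],"turn":[0,0,0]}])

```text
time_s: 20.4
position: [490.6, 15.9, 148.8]
orientation: [[-0.0, -0.067, 0.998], [0.004, 0.998, 0.067], [-1.0, 0.004, 0.0]]
force: [-3.6, 6.0, 4.8]
finger_gap: 17.3
```

```bash
python3 lev.py; python3 -c "
from h import *
snap('wrist','w14')"
```

```text
20.4 [490.6  15.9 148.8] [-3.6  6.   4.8] 17.3
theta 0.6028171987555365 r 79.85747536427839
0.4 [505.   9.] [-0.0, -7.9, 13.9]
0.2 [520.5   5.3] [-0.0, -12.7, 29.1]
0.0 [536.4   4.7] [-0.0, -14.3, 45.0]
-0.02 [538.3   4.8] [-0.0, -14.3, 46.8]
```

View pics/w14.png

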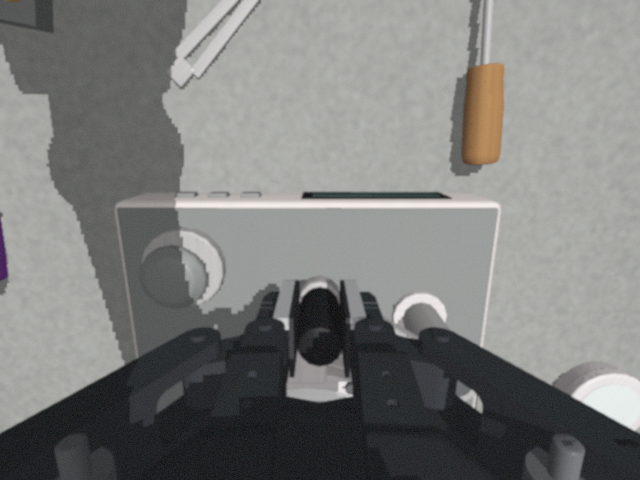

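Request:
play_rows(series=[{"linear":[0,-6,9],"turn":[0,0,0]},{"linear":[0,-10,18],"turn":[0,0,0]},{"linear":[0,-12,25],"turn":[0,0,0]},{"linear":[0,-12,25],"turn":[0,0,0]}])

```text
time_s: 20.85
position: [517.2, 6.7, 148.7]
orientation: [[0.001, -0.068, 0.998], [0.004, 0.998, 0.068], [-1.0, 0.004, 0.002]]
force: [-1.1, 5.0, 2.9]
finger_gap: 17.1
```

Request:
play_rows(series=[{"linear":[0,0,0],"turn":[0,0,0]},{"linear":[0,0,0],"turn":[0,0,0]},{"linear":[0,0,-12],"turn":[0,0,0]},{"linear":[0,0,-35],"turn":[0,0,0]},{"linear":[0,0,-45],"turn":[0,0,0]}], claw=-0.1)

```text
time_s: 21.35
position: [470.2, 0.1, 148.0]
orientation: [[0.001, -0.064, 0.998], [0.0, 0.998, 0.064], [-1.0, 0.0, 0.001]]
force: [0.1, 0.1, 1.0]
finger_gap: 46.9
```

Request:
play_rows(series=[{"linear":[0,0,0],"turn":[0,0,0]},{"linear":[0,0,0],"turn":[0,0,0]},{"linear":[0,0,0],"turn":[0,0,0]},{"linear":[0,0,0],"turn":[0,0,0]}], claw=1)

```text
time_s: 21.75
position: [473.4, 0.7, 148.7]
orientation: [[0.003, -0.065, 0.998], [0.0, 0.998, 0.065], [-1.0, -0.0, 0.003]]
force: [1.2, 0.7, -0.1]
finger_gap: -0.1
```

```bash
python3 -c "
from h import *
snap('wrist','w15');c=snap('scene','scene15')
c=load('scene15')['pixels'][100:350,240:500]; cv2.imwrite('pics/scene15c.png',cv2.cvtColor(cv2.resize(c,None,fx=2.4,fy=2.4,interpolation=cv2.INTER_CUBIC),cv2.COLOR_RGB2BGR))
to((512,2,148),3.7)"
```

```text
t 21.85 pos [473.2   0.7 148.6] F [-0.6  0.7  0.4] gap -0.1
SHIFT [ 0.7 -1.3 38.8] | 39 TURN [0.0007 0.0029 0.    ] deg 0.2
```

View pics/scene15c.png

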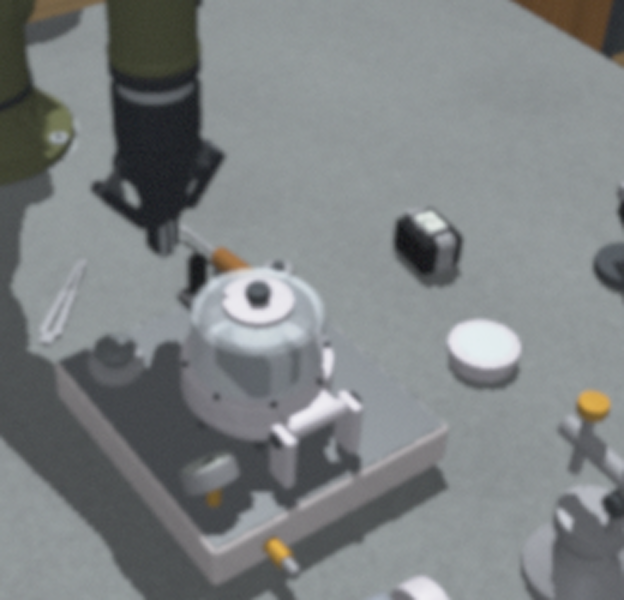

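View pics/w15.png

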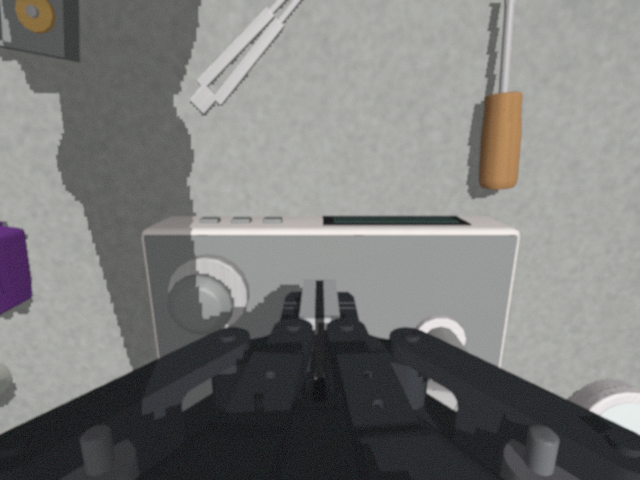

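Request:
play_rows(series=[{"linear":[0,1,10],"turn":[0,0,0]},{"linear":[0,1.5,20],"turn":[0,0,0]},{"linear":[0,1.5,29],"turn":[0,0,0]},{"linear":[0,1.5,37],"turn":[0,0,0]},{"linear":[0,1.5,42],"turn":[0,0,0]}])

```text
time_s: 22.35
position: [515.0, 4.5, 148.3]
orientation: [[0.001, -0.065, 0.998], [-0.001, 0.998, 0.065], [-1.0, -0.001, 0.001]]
force: [-1.2, -2.0, 1.1]
finger_gap: -0.3
```

Request:
play_rows(series=[{"linear":[0,0,1],"turn":[0,0,0]},{"linear":[0,0,2],"turn":[0,0,0]},{"linear":[0,0,2],"turn":[0,0,0]}])

```text
time_s: 22.65
position: [516.3, 5.0, 148.5]
orientation: [[0.002, -0.065, 0.998], [0.0, 0.998, 0.065], [-1.0, 0.0, 0.002]]
force: [-2.1, -1.0, -0.8]
finger_gap: -0.2
```

Request:
play_rows(series=[{"linear":[0,0,1],"turn":[0,0,0]},{"linear":[0,0,2],"turn":[0,0,0]},{"linear":[0,0,2],"turn":[0,0,0]}])

```text
time_s: 22.95
position: [518.6, 5.3, 148.8]
orientation: [[0.003, -0.065, 0.998], [0.001, 0.998, 0.065], [-1.0, 0.0, 0.003]]
force: [-0.8, -1.7, -0.1]
finger_gap: 0.1
```

Request:
play_rows(series=[{"linear":[0,0,1],"turn":[0,0,0]},{"linear":[0,0,2],"turn":[0,0,0]},{"linear":[0,0,2],"turn":[0,0,0]}])

```text
time_s: 23.25
position: [519.9, 5.3, 148.7]
orientation: [[0.001, -0.065, 0.998], [0.0, 0.998, 0.065], [-1.0, 0.0, 0.001]]
force: [-6.7, -1.3, 2.4]
finger_gap: 0.2
```

Request:
play_rows(series=[{"linear":[0,0,1],"turn":[0,0,0]},{"linear":[0,0,2],"turn":[0,0,0]},{"linear":[0,0,2],"turn":[0,0,0]}])

```text
time_s: 23.55
position: [520.0, 5.3, 148.7]
orientation: [[-0.003, -0.065, 0.998], [0.0, 0.998, 0.065], [-1.0, 0.001, -0.003]]
force: [-10.4, -2.1, 6.2]
finger_gap: -0.4
```

The lever is against a firm stop: TCP fixed at x=520 while the force rose to 10 N. I'll back off and check the lever angle.

Request:
play_rows(series=[{"linear":[0,0,-20],"turn":[0,0,0]},{"linear":[-25,-10,-40],"turn":[0,0,0]},{"linear":[-60,-30,-50],"turn":[0,0,0]},{"linear":[-70,-60,-50],"turn":[0,0,0]},{"linear":[-70,-90,-50],"turn":[0,0,0]}])

```text
time_s: 24.05
position: [481.0, -88.1, 222.0]
orientation: [[0.012, -0.067, 0.998], [0.001, 0.998, 0.067], [-1.0, 0.0, 0.012]]
force: [-0.1, -0.9, -1.5]
finger_gap: 0.1
```

Request:
play_rows(series=[{"linear":[0,0,0],"turn":[0,0,0]},{"linear":[0,0,0],"turn":[0,0,0]}])

```text
time_s: 24.25
position: [479.2, -87.7, 219.1]
orientation: [[0.005, -0.064, 0.998], [0.001, 0.998, 0.064], [-1.0, 0.001, 0.006]]
force: [-0.7, 1.0, -0.3]
finger_gap: -0.1
```

```bash
python3 - <<'E'
from h import *
c=snap('top','top16'); W=cloud(c).reshape(-1,3); Z=W[:,2]
cr=c['pixels'][150:310,225:410]; cv2.imwrite('pics/top16c.png',cv2.cvtColor(cv2.resize(cr,None,fx=3,fy=3,interpolation=cv2.INTER_CUBIC),cv2.COLOR_RGB2BGR))
k=W[(Z>158)&(Z<172)&(np.hypot(W[:,0]-538,W[:,1]-4)<18)]; print('knob',len(k),k.mean(0), cv2.minEnclosingCircle(k[:,:2].astype(np.float32)))
to((508.7,-69,100),3.7)
E
```

```text
knob 76 [539.11039799   7.08437337 165.50633563] ((539.570068359375, 7.2851972579956055), 8.813355445861816)
t 24.3 pos [479.  -86.8 218.8] F [-0.3  0.9  0.2] gap 0.2
SHIFT [118.9  15.7  30.2] | 124 TURN [ 0.0011  0.0045 -0.0008] deg 0.3
```

View pics/top16c.png

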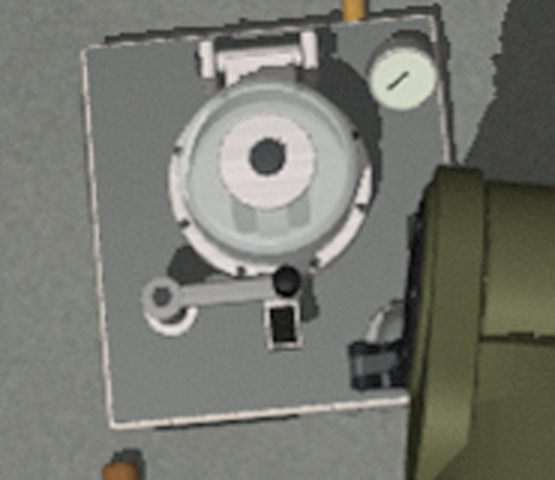

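```bash
python3 - <<'E'
from h import *
for fn in('top16',):
    W=cloud(load(fn)).reshape(-1,3); Z=W[:,2]
    k=W[(Z>121)&(Z<140)&(np.hypot(W[:,0]-533,W[:,1]-85)<16)]; c,r=cv2.minEnclosingCircle(k[:,:2].astype(np.float32)); print('hub',k[:,:2].mean(0),c,r)
    a=W[(Z>121)&(Z<135)&(abs(W[:,0]-535)<18)&(W[:,1]>20)&(W[:,1]<68)]
    b=[]
    for y in np.arange(22,68,3):
        q=a[abs(a[:,1]-y)<1.5]; 
        if len(q): b.append((y,(q[:,0].min()+q[:,0].max())/2))
    b=np.array(b); p=np.polyfit(b[:,0],b[:,1],1); print('arm slope: dir angle deg vs -y, (3.7 => theta 0)',np.degrees(np.arctan(-p[0])),'x@85',np.polyval(p,85),np.polyval(p,5))
E
```

```text
hub [533.68434992  85.30012256] (533.3326416015625, 84.95172119140625) 15.668859481811523
arm slope: dir angle deg vs -y, (3.7 => theta 0) 3.5559536499921673 x@85 534.3977043138692 539.3691369277385
```

The arm lies along the tester's -y to within about 0.2°, so the lever is home. Next is the button.

Request:
play_rows(series=[{"linear":[30,8,15],"turn":[0,0.004,0]},{"linear":[65,16,30],"turn":[0,0.004,0]},{"linear":[95,16,30],"turn":[0,0.004,0]},{"linear":[112,16,30],"turn":[0,0.004,0]},{"linear":[112,16,30],"turn":[0,0.004,0]}])

```text
time_s: 24.8
position: [505.7, -67.8, 103.7]
orientation: [[-0.007, -0.068, 0.998], [0.0, 0.998, 0.068], [-1.0, 0.001, -0.007]]
force: [-0.4, -0.9, -0.5]
finger_gap: -0.4
```

Request:
play_rows(series=[{"linear":[0,0,0],"turn":[0,0,0]},{"linear":[2,0,0],"turn":[0,0,0]},{"linear":[4,0,0],"turn":[0,0,0]},{"linear":[4,0,0],"turn":[0,0,0]}])

```text
time_s: 25.2
position: [508.0, -69.6, 103.3]
orientation: [[0.0, -0.065, 0.998], [0.0, 0.998, 0.065], [-1.0, 0.0, 0.0]]
force: [0.3, -0.3, 0.0]
finger_gap: -0.2
```

Request:
play_rows(series=[{"linear":[3,0,0],"turn":[0,0,0]},{"linear":[6,0,0],"turn":[0,0,0]},{"linear":[9,0,0],"turn":[0,0,0]},{"linear":[11,0,0],"turn":[0,0,0]},{"linear":[12,0,0],"turn":[0,0,0]}])

```text
time_s: 25.7
position: [508.0, -69.7, 91.5]
orientation: [[-0.0, -0.065, 0.998], [0.0, 0.998, 0.065], [-1.0, 0.0, -0.0]]
force: [-3.5, 0.6, 12.8]
finger_gap: -0.2
```

Request:
play_rows(series=[{"linear":[1,0,0],"turn":[0,0,0]},{"linear":[2,0,0],"turn":[0,0,0]},{"linear":[2,0,0],"turn":[0,0,0]},{"linear":[2,0,0],"turn":[0,0,0]}])

```text
time_s: 26.1
position: [508.1, -69.7, 91.3]
orientation: [[-0.0, -0.065, 0.998], [0.001, 0.998, 0.065], [-1.0, 0.001, -0.0]]
force: [-7.5, 0.6, 19.0]
finger_gap: -0.1
```

The button bottomed with the tip at about 80.4 mm, under 19 N. I'll release it and retreat.

Request:
play_rows(series=[{"linear":[-6,0,0],"turn":[0,0,0]},{"linear":[-16,0,0],"turn":[0,0,0]},{"linear":[-50,0,0],"turn":[0,0,0]},{"linear":[-95,-20,-10],"turn":[0,0,0]},{"linear":[-140,-60,-30],"turn":[0,0,0]}])

```text
time_s: 26.6
position: [485.9, -121.1, 220.8]
orientation: [[-0.0, -0.07, 0.998], [0.0, 0.998, 0.07], [-1.0, 0.0, -0.0]]
force: [1.1, -0.6, 0.6]
finger_gap: 0.3
```

Request:
play_rows(series=[{"linear":[-10,-45,-5],"turn":[0,0,0]},{"linear":[-20,-90,-15],"turn":[0,0,0]},{"linear":[-30,-130,-30],"turn":[0,0,0]},{"linear":[-30,-170,-40],"turn":[0,0,0]},{"linear":[-30,-170,-40],"turn":[0,0,0]}])

```text
time_s: 27.1
position: [453.4, -301.8, 249.5]
orientation: [[-0.002, -0.055, 0.998], [-0.004, 0.998, 0.055], [-1.0, -0.004, -0.002]]
force: [0.1, 0.1, -0.3]
finger_gap: 0.3
```

Request:
play_rows(series=[{"linear":[0,0,0],"turn":[0,0,0]},{"linear":[0,0,0],"turn":[0,0,0]},{"linear":[0,0,0],"turn":[0,0,0]},{"linear":[0,0,0],"turn":[0,0,0]}])

```text
time_s: 27.5
position: [457.1, -293.5, 248.8]
orientation: [[-0.001, -0.068, 0.998], [0.001, 0.998, 0.068], [-1.0, 0.001, -0.001]]
force: [0.3, -0.6, 0.8]
finger_gap: 0.1
```

```bash
python3 - <<'E'
from h import *
c=snap('top','top17'); snap('scene','scene17'); W=cloud(c).reshape(-1,3); Z=W[:,2]
s=get_state(); print(s['time_s'],s['position'],s['force'],s['dq'].round(2))
k=W[(Z>75)&(Z<95)&(np.hypot(W[:,0]-508.5,W[:,1]+69)<14)]; print('btn z',np.median(k[:,2]),np.max(k[:,2]))
W0=cloud(load('top0')).reshape(-1,3); k=W0[(W0[:,2]>75)&(W0[:,2]<95)&(np.hypot(W0[:,0]-508.5,W0[:,1]+69)<14)]; print('btn z start',np.median(k[:,2]))
def pos(W,cx,cy,r,lo,hi):
    k=W[(W[:,2]>lo)&(W[:,2]<hi)&(np.hypot(W[:,0]-cx,W[:,1]-cy)<r)]; return np.round(cv2.minAreaRect(k[:,:2].astype(np.float32))[0],1)
for n,a in dict(dress=(470,324,50,15,60),tin=(628,271,50,12,30),loupe=(627,-274,28,25,45)).items(): print(n,pos(W0,*a),pos(W,*a))
k=W[(Z>158)&(Z<172)&(np.hypot(W[:,0]-538,W[:,1]-4)<18)]; print('knob',k.mean(0))
k=W[(Z>100)&(Z<120)&(np.hypot(W[:,0]-513,W[:,1]-11)<12)]; print('tongue z',np.median(k[:,2]))
cr=c['pixels'][130:310,225:410]; cv2.imwrite('pics/top17c.png',cv2.cvtColor(cv2.resize(cr,None,fx=3,fy=3,interpolation=cv2.INTER_CUBIC),cv2.COLOR_RGB2BGR))
E
```

```text
27.6 [ 456.95625992 -294.02865235  248.97401274] [ 0.26375882  0.64980805 -0.27845111] [ 0.18  0.05  0.28 -0.08 -0.05  0.1  -0.06]
btn z 86.70378966492035 91.72703868029657
btn z start 86.90802347945225
dress [470.2 323.9] [470.2 323.8]
tin [628.5 271. ] [627.6 271. ]
loupe [ 626.9 -273.9] [ 627.2 -273.9]
knob [539.20758456   7.09002444 165.71360417]
tongue z 114.87635397745345
```

View pics/top17c.png

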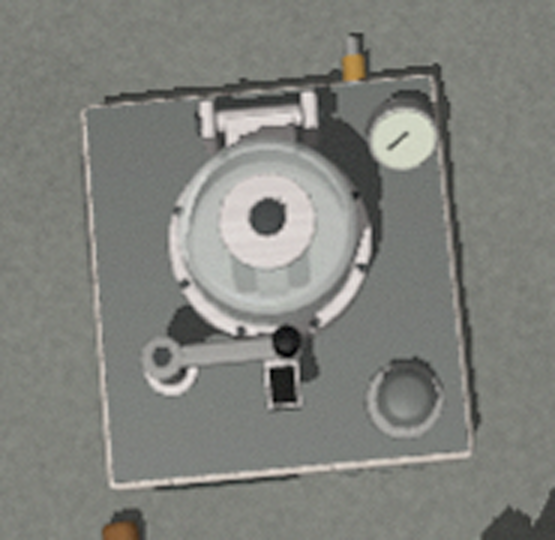

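View pics/scene17.png

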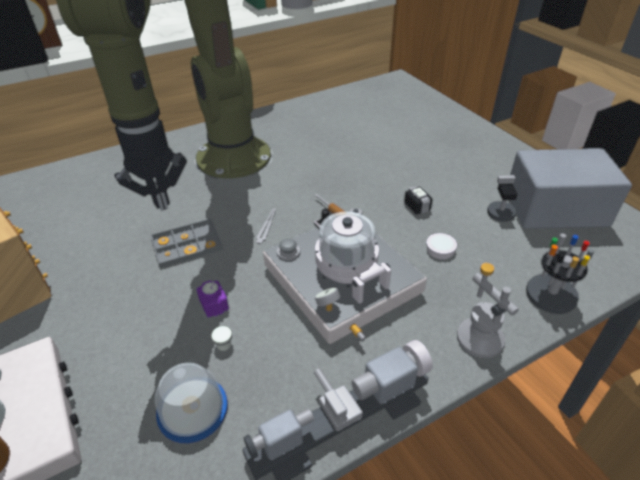

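The final pictures show the hood shut at about (347,240) in the scene view and the lever over the tongue. The button is up, the arm is clear, and the other items are in place. I'll hand the job in.

```bash
python3 -c "
from station import workorder
print(workorder.job_done())"
```

```text
the job is handed in; nothing more can be done
None
```

The job is done and handed in at about 27.6 s of the 72 s allowed. It gave no verdict. The round watch is in the nest, dial up, with the hood shut and the lever home. The button was pressed right down and has come back up.

**Last checks**
- **Watch:** after release it stood within about 1 mm of the chamber centre, level and between the ribs. It was turned about 1° from the tester's axis. I could not measure it again once the hood was shut.
- **Hood:** the tongue was firm at its shut height of 114 mm under a 14.6 N push. At the end the top camera read 114.9 mm.
- **Lever:** it stopped firmly at about 10 N, and its arm was within about 0.2° of fully home.
- **Button:** it bottomed at about 80.4 mm under 19 N. At the end it read 86.7 mm, against 86.9 mm at the start.
- **Left in place:** the rectangular watch, tin and loupe moved less than 1 mm, which is within the measuring noise. The purple look-alike was not touched.

**Disagreement:** the housing outline put the nest about 4 mm nearer the front (x about 606 mm) than the chamber rim, floor and ribs did (x about 611 mm). I went by the rim and ribs, and the watch seated cleanly between them.

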